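Load crowned bolster blanks onto a magnetic chuck

ROBOT

A 6-joint arm with a two-finger parallel gripper is mounted at the origin on the work surface. World frame = base frame: x ahead of the robot, y to its left, z up, the work surface at z = 0. Lengths are in mm, angles in rad, forces in N, time in s.
With the tool pointing down it reaches from about 350 to 875 mm from the base axis. Payload 4.2 kg.
Tool frame: the origin (TCP) lies midway between the tips of the shut fingers; the grasp point (between the pads) lies 19 mm behind it; z points along the fingers, y is the line along which they close (so a half turn about z gives the same grasp; the last joint's range is limited). The gripper opens to 85 mm and grips with 20 to 120 N. Pads are 22 mm wide; open, the fingers measure 114 mm over their backs; the gripper's body (76 mm by 85 mm) begins 54 mm behind the grasp point. The pads swing forward as they close: fully open they stand 13 mm farther back than shut.
Start: joints at [-0.977, 0.385, 0.008, 0, -1.194, -0.259], TCP at [205.377, -590.271, 231.312] pointing down, gripper open.
Joint ranges: [-3.14, 3.14], [-1.21, 2.06], [-1.07, 1.41], [-3.16, 2.05], [-2.99, -0.16], [-3.1, 3.1]. Speed limits (rad/s): [2.79, 2.79, 3.14, 3.14, 3.14, 3.14].

INTERFACE

Orientations are given as a unit quaternion [x, y, z, w].
In Python, from cell import ctrl, viewer, job gives the robot as it stands.
- The arm moves only by the tool drive_tool, never from a script. Its argument "targets" is a list of rows, each a list of 7 numbers: the shift along the tool's x, y, z in m, then the turn, a rotation vector about the tool's x, y, z in rad, then the opening, from -1 (shut) to 1 (fully open). In form: [[tx, ty, tz, rx, ry, rz, jaw], ...]. A call has 1 to 5 rows; each row is the pose to reach, as a shift and turn from the pose commanded when the call began, along the tool's axes at that moment; what a row does not reach only later rows make up. A row lasts 1/8 s, in which the tool goes at most 62.5 mm and 10.7 degrees, less where a joint would pass 70% of its speed; a pose out of reach is approached as far as the arm can. A call with a gripper value outside its range is refused whole. The fingers move at their own pace and stop on an object; "grip_force" is the grip in N (left out, the last holds). Time passes only in rows, so rows that repeat a pose let the fingers close. It gives the time, the measured TCP pose, the force, the opening and the grip force at its end, in the units of the state.
- ctrl.observe(): the state, without advancing time (a new reading comes with each control period).
- viewer.snapshot(name): name is "scene" or "top" or "wrist"; returns the picture (420x560x3 uint8, red, green, blue); there is no depth.
- viewer.get_calibration(name): a dict with "vfov" (degrees; the focal length in pixels is half the picture's height over the tangent of half this angle, whatever the lens; pixels are square), "cx", "cy" (the principal point, pixels), "dist" ([k1, k2, p1, p2, k3] as OpenCV has them; the pictures are not rectified), "view" (4x4, takes a point from world to camera coordinates); the wrist camera has in their place "tool_from_camera" (4x4, takes a point from camera to tool coordinates, whose origin is the TCP and whose axes are the flange's). Camera axes: x right, y up, looking along -z (the intrinsics and any distortion apply to the point x, -y, -z); pixel columns grow to the right and rows downward; lengths in mm; the calibration is good to about 2 mm. A picture is of the moment at which its call begins: read the wrist's pose just before it. get_calibration takes no time and is no camera call.
- job.close_job(): hands the job in; it is judged then, once.
The state is a dict: "t": time; "qpos": joint angles; "joint_velocities": joint speeds; "joint_efforts": joint torques, N m; "position": TCP position; "tool_rot": TCP orientation; "wrist_force": force on the tool from outside, world axes, zero at the start; "ft_torque": the same for the moment, N m; "width": finger opening in mm; "grip_force": force on a finger pad.
Only numpy, scipy, OpenCV 4.12 (cv2) and the standard library are available. Lean on these libraries where they do the work, as an engineer would, in place of code of your own. Each camera call takes 0.05 s, during which the arm holds its last target. There are 200 camera calls.

TASK

Get the magnetic chuck ready for polishing the bolster blanks: lift its cover straight up off it by the knob, level, and lay it flat on the bench, knob up. Then steady every steel blank that lies rocking on its round back on the bench, turn it over and set it flat side down wholly on the chuck's face, lengthwise along the chuck and roughly square with it. When all of them lie there at rest, throw the chuck's lever fully over into the ON notch; leave the other things on the bench where they are.

Things in the scene. Friction and masses are not known exactly. Their poses are not given: they have to be found in the camera images.
- chuck: fixed switchable magnet chuck, a ground steel block 125 mm (own x) by 250 mm (own y, its length) by 60 mm high, with thin brass pole lines across its top face. Origin: centre of its underside, on the bench. The lever is on its right-hand (own -y) end. The magnet's pull is not simulated: the blanks merely lie on the face.
- chuck_face (a point): centre of the chuck's flat top face, 60 mm above the bench; axes as the chuck's
- chuck_lever (a joint): lever angle, rad. 0: OFF notch, leaning to the chuck's -x (robot's side), 20 degrees above level; 2.44: ON notch (long white mark on the notch plate), against a stop, leaning to +x, 20 degrees above level. Swings over the top about the chuck's y axis, 32 mm above the bench at the chuck's x = 0; stays where left; about 3 N at the knob. Starts within 0.3 of OFF
- lever_knob (a point): centre of the lever's black ball knob, 28 mm in diameter, 95 mm from the lever's axis, 45 mm out from the chuck's end face (own y = -170 mm); an 11 mm bar runs from it to the hub. It can be pinched from above, fingers on its +y and -y sides, and led over the arc
- cover: loose grey sheet-metal cover on the chuck, 137 mm (own x) by 262 mm (own y), 15 mm deep: a 5 mm top with a 10 mm rim down all round that fits over the chuck's edges with 2.5 mm of play; 0.5 kg. Origin: centre of the rim's lower edge (50 mm above the bench while on the chuck, 0 when lying on the bench); z up. There is clear bench for it between the chuck and the robot.
- cover_knob (a point): middle of the cover's round black knob, 30 mm in diameter and 22 mm high, at the cover's centre, 36 mm above its rim's lower edge
- blank1: steel bolster blank 50 mm long (own x), 44 wide (y), 22.7 high (z): flat underside, square ends, long sides straight for 12 mm, then a round crown of 28 mm radius. About 0.34 kg, centre of mass 10 mm from the flat. Origin: centre of the flat face; z points to the crown. Starts on its round back on the bench, flat up (z down), maybe rocking. 2 to 4 are present. Stands steadily on an end
- blank2: steel bolster blank 50 mm long (own x), 44 wide (y), 22.7 high (z): flat underside, square ends, long sides straight for 12 mm, then a round crown of 28 mm radius. About 0.34 kg, centre of mass 10 mm from the flat. Origin: centre of the flat face; z points to the crown. Starts on its round back on the bench, flat up (z down), maybe rocking. 2 to 4 are present. Stands steadily on an end
- blank3: steel bolster blank 50 mm long (own x), 44 wide (y), 22.7 high (z): flat underside, square ends, long sides straight for 12 mm, then a round crown of 28 mm radius. About 0.34 kg, centre of mass 10 mm from the flat. Origin: centre of the flat face; z points to the crown. Starts on its round back on the bench, flat up (z down), maybe rocking. 2 to 4 are present. Stands steadily on an end
- blank4: steel bolster blank 50 mm long (own x), 44 wide (y), 22.7 high (z): flat underside, square ends, long sides straight for 12 mm, then a round crown of 28 mm radius. About 0.34 kg, centre of mass 10 mm from the flat. Origin: centre of the flat face; z points to the crown. Starts on its round back on the bench, flat up (z down), maybe rocking. 2 to 4 are present. Stands steadily on an end
- felt_bob: bystander: small felt bob, 36 mm in diameter, 24 mm high, standing among the blanks; origin under its centre
- rivet_tin: bystander: flat round tin, 62 mm in diameter, 22 mm high; origin under its centre
- compound_bar: bystander: brown bar of polishing compound, 120 (x) by 45 by 40 mm; origin under its centre
- file: bystander: file with a wooden handle, 270 mm long along own x, 24 mm high
- knife: bystander: finished knife with a wooden handle, 265 mm long along own x, 17 mm high
- oil_bottle: bystander: clear plastic bottle, 54 mm in diameter, 130 mm high; origin under its centre
- felt_wheel: bystander: felt polishing wheel lying flat, 110 mm in diameter, 28 mm high; origin under its centre
- bench_brush: bystander: bench brush lying along own x, about 250 mm long
Things that resemble listed ones, but are neither listed nor needed, are in the scene too. What is shaped like the blank1 but blue, green or turquoise is not meant.

How it is judged (in metres and radians):
On the way, in this order (a step that is already met when the one before it is completed fails the run):
1. the cover is lifted clear of the chuck, level (height (world z) of cover above 0.07 m and angle between cover's own z axis and vertical below 0.35 rad), for 0.1 s.
2. the cover lies flat on the bench, knob up (height (world z) of cover below 0.005 m and angle between cover's own z axis and vertical below 0.06 rad and linear speed of cover below 0.02 m/s), for 0.3 s.
3. every blank lies flat side down on the chuck's face, the lever not yet over (angle between each of blank1, blank2, blank3, blank4's own z axis and vertical below 0.1 rad and x of blank1 in the frame of chuck_face between -0.042 and 0.042 m and y of blank1 in the frame of chuck_face between -0.103 and 0.103 m and z of blank1 in the frame of chuck_face between -0.004 and 0.004 m and angle between the x axis of each of blank1, blank2, blank3, blank4 and the y axis of chuck, either way round below 0.26 rad and linear speed of each of blank1, blank2, blank3, blank4 below 0.02 m/s and x of blank2 in the frame of chuck_face between -0.042 and 0.042 m and y of blank2 in the frame of chuck_face between -0.103 and 0.103 m and z of blank2 in the frame of chuck_face between -0.004 and 0.004 m and x of blank3 in the frame of chuck_face between -0.042 and 0.042 m and y of blank3 in the frame of chuck_face between -0.103 and 0.103 m and z of blank3 in the frame of chuck_face between -0.004 and 0.004 m and x of blank4 in the frame of chuck_face between -0.042 and 0.042 m and y of blank4 in the frame of chuck_face between -0.103 and 0.103 m and z of blank4 in the frame of chuck_face between -0.004 and 0.004 m and value of joint chuck_lever below 1 rad), for 0.3 s.
4. the lever is in the ON notch (value of joint chuck_lever above 2.3 rad), for 0.2 s.
At the end, for the whole second after the job is handed in: The cover lies flat on the bench (rim within 5 mm of it, knob up); every blank present lies flat side down on the chuck's face, wholly on it (to 2 or 3 mm), its length within 15 degrees of the chuck's, at rest; the lever is at 2.3 rad or more, in the ON notch (all of step 2 and angle between each of blank1, blank2, blank3, blank4's own z axis and vertical below 0.1 rad and x of blank1 in the frame of chuck_face between -0.042 and 0.042 m and y of blank1 in the frame of chuck_face between -0.103 and 0.103 m and z of blank1 in the frame of chuck_face between -0.004 and 0.004 m and angle between the x axis of each of blank1, blank2, blank3, blank4 and the y axis of chuck, either way round below 0.26 rad and linear speed of each of blank1, blank2, blank3, blank4 below 0.02 m/s and x of blank2 in the frame of chuck_face between -0.042 and 0.042 m and y of blank2 in the frame of chuck_face between -0.103 and 0.103 m and z of blank2 in the frame of chuck_face between -0.004 and 0.004 m and x of blank3 in the frame of chuck_face between -0.042 and 0.042 m and y of blank3 in the frame of chuck_face between -0.103 and 0.103 m and z of blank3 in the frame of chuck_face between -0.004 and 0.004 m and x of blank4 in the frame of chuck_face between -0.042 and 0.042 m and y of blank4 in the frame of chuck_face between -0.103 and 0.103 m and z of blank4 in the frame of chuck_face between -0.004 and 0.004 m and value of joint chuck_lever above 2.3 rad); the robot touches nothing.
It fails at once if a bystander is pushed more than 30 mm from its place (distance of any of felt_bob, rivet_tin, compound_bar, file, knife, oil_bottle, felt_wheel, bench_brush from where it was at the start of the episode above 0.03 m).
Of blank1, blank2, blank3, blank4 only 2 to 4 are there at a start; the rules pass over those that are not, and their reading is None.
At some moment in a run one of blank1, blank2, blank3, blank4 may be knocked a few centimetres aside while the robot is not near it.
Once in a run the grip may slacken for a moment while it holds something.
It also fails if it takes over 210 s, if anything falls off the work surface, if the arm or the gripper's body presses on something with over 40 N, if the wrist force passes 120 N, or if a joint passes its speed limit or range.

## Working session

There is one attempt and no reset: what is moved stays moved. The work goes in short steps, Python scripts to look and compute and a tool call to move; the robot and the scene stay as the last step left them, time stands still between calls to the robot, and variables do not carry over. Pictures are saved under pics/ and viewed, at most 14 in all, crops included, and the job is handed in when it is done.

Besides the shell and the picture viewer there is one more tool, called after "Request:" as name(argument=value, ...) on one line, values as JSON. drive_tool: Moves the arm, as the interface text tells. Its arguments: {"type":"object","properties":{"targets":{"type":"array","items":{"type":"array","items":{"type":"number"}}},"grip_force":{"type":"number"}},"required":["targets"]}

```bash
ls; mkdir -p pics
cat > h.py <<'E'
import numpy as np, cv2
from scipy.spatial.transform import Rotation as R
from cell import ctrl, viewer, job
def K(c):
    f=210/np.tan(np.radians(c['vfov'])/2); return np.array([[f,0,c['cx']],[0,f,c['cy']],[0,0,1.]])
def snap(name,fn,crop=None,scale=1):
    s=ctrl.observe(); im=viewer.snapshot(name)
    np.savez('pics/'+fn+'.npz',im=im,p=s['position'],q=s['tool_rot'],name=name)
    show(fn,crop,scale); return im
def show(fn,crop=None,scale=1,out=None):
    im=np.load('pics/'+fn+'.npz')['im']
    if crop: x0,y0,x1,y1=crop; im=im[y0:y1,x0:x1]
    im=cv2.resize(im,None,fx=scale,fy=scale,interpolation=cv2.INTER_CUBIC)
    cv2.imwrite('pics/'+(out or fn)+'.png',im[:,:,::-1])
def ray(fn,uv):
    d=np.load('pics/'+fn+'.npz'); n=str(d['name']); c=viewer.get_calibration(n)
    u=cv2.undistortPoints(np.array(uv,float).reshape(-1,1,2),K(c),np.array(c['dist'])).reshape(-1,2)
    dc=np.c_[u[:,0],-u[:,1],-np.ones(len(u))]
    if n=='wrist':
        T=np.array(c['tool_from_camera']); r=R.from_quat(d['q']).as_matrix()
        o=r@T[:3,3]+d['p']; D=dc@(r@T[:3,:3]).T
    else:
        T=np.linalg.inv(np.array(c['view'])); o=T[:3,3]; D=dc@T[:3,:3].T
    return o,D/np.linalg.norm(D,axis=1)[:,None]
def atz(fn,uv,z):
    o,D=ray(fn,uv); return o+D*((z-o[2])/D[:,2])[:,None]
def tri(*fu):
    A=np.zeros((3,3));b=np.zeros(3)
    for fn,uv in fu:
        o,D=ray(fn,[uv]); P=np.eye(3)-np.outer(D[0],D[0]); A+=P;b+=P@o
    x=np.linalg.solve(A,b)
    return x
def proj(fn,X):
    d=np.load('pics/'+fn+'.npz'); n=str(d['name']); c=viewer.get_calibration(n); X=np.atleast_2d(X)
    if n=='wrist':
        T=np.array(c['tool_from_camera']); r=R.from_quat(d['q']).as_matrix()
        Xc=((X-d['p'])@r-T[:3,3])@T[:3,:3]
    else:
        V=np.array(c['view']); Xc=X@V[:3,:3].T+V[:3,3]
    return cv2.projectPoints((Xc*[1,-1,-1]).reshape(-1,1,3),np.zeros(3),np.zeros(3),K(c),np.array(c['dist']))[0].reshape(-1,2)
def go(p,q=None,yaw=None):
    "shift & rotvec in tool axes from the present measured pose; yaw: direction (deg) of tool x with tool pointing down"
    s=ctrl.observe(); r=R.from_quat(s['tool_rot'])
    t=r.inv().apply(np.array(p)-s['position'])/1000
    if yaw is not None: q=(R.from_euler('z',yaw,degrees=True)*R.from_euler('x',180,degrees=True)).as_quat()
    rv=(r.inv()*R.from_quat(q)).as_rotvec() if q is not None else np.zeros(3)
    return np.round(t,4),np.round(rv,4)
E
python3 - <<'E'
from h import *
snap('top','top0',None,1.4); snap('scene','sc0',None,1.4)
s=ctrl.observe(); print(s); print(R.from_quat(s['tool_rot']).as_matrix().round(3)); print(viewer.get_calibration('wrist'))
E
```

```text
pics
{'t': 0.1, 'qpos': array([-9.77383098e-01,  3.85503809e-01,  6.77327188e-03, -4.19952047e-04,
       -1.19398115e+00, -2.58606561e-01]), 'joint_velocities': array([-0.00096611, -0.00324529,  0.00306518,  0.00096411, -0.00150599,
       -0.00084022]), 'joint_efforts': array([-7.55348833e-05, -3.93319881e+01,  1.88931441e+01,  4.19788241e+00,
       -2.54277496e-03,  9.78258583e-06]), 'position': array([ 205.21910316, -589.80954108,  230.3228337 ]), 'tool_rot': array([-1.66546100e-01,  9.86033185e-01,  9.52737743e-04, -2.18026455e-04]), 'wrist_force': array([-0.47806854, -0.03431989, -0.31811817]), 'ft_torque': array([-0.02636324, -0.00539995, -0.00335553]), 'grip_force': 0.0, 'width': 85.40035242571939}
[[-0.945 -0.328 -0.001]
 [-0.328  0.945  0.002]
 [ 0.     0.002 -1.   ]]
{'vfov': 66.40812211481409, 'cx': 276.5723472601282, 'cy': 208.44050420126152, 'dist': array([-0.07020652,  0.        ,  0.        ,  0.        ,  0.        ]), 'tool_from_camera': array([[-5.54689609e-04,  9.47131874e-01,  3.20844052e-01,
         8.33445178e+01],
       [ 9.99999827e-01,  5.87886113e-04, -6.59561258e-06,
         1.05425489e-01],
       [-1.94866678e-04,  3.20843993e-01, -9.47132036e-01,
        -1.43229786e+02],
       [ 0.00000000e+00,  0.00000000e+00,  0.00000000e+00,
         1.00000000e+00]])}
```

View pics/top0.png

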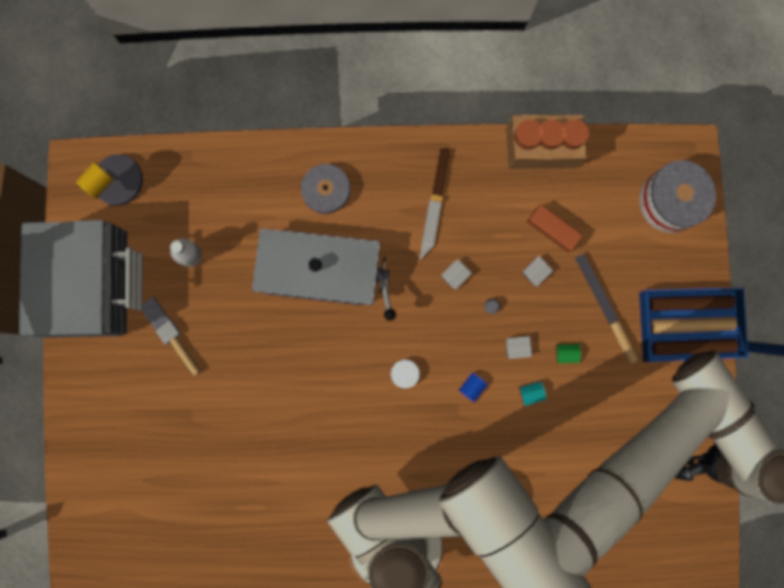

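View pics/sc0.png

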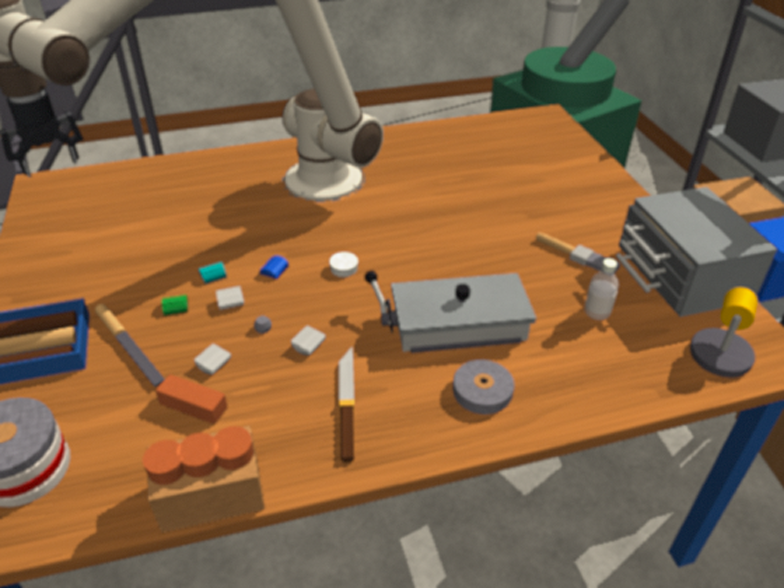

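The top view shows the covered chuck at (315,266), with its knob at (316,265) and its lever knob at (390,314). The grey blanks are at (456,274), (538,271) and (519,347). The scene view agrees: three blanks, plus blue, green and turquoise decoys.

Run:
```python
from h import *
k=1.4
T=lambda l:[(a/k,b/k) for a,b in l]
print('cover',atz('top0',T([(262,230),(380,241),(372,305),(253,292)]),63).round())
print('knob',tri(('top0',T([(316,265)])[0]),('sc0',T([(463,292)])[0])).round())
print('lev',tri(('top0',T([(390,314)])[0]),('sc0',T([(371,276)])[0])).round())
print('blanks',atz('top0',T([(456,274),(538,271),(519,347)]),22).round())
print('others bob tin comp wheel knife brush',atz('top0',T([(492,306),(405,374),(556,228),(326,188),(430,250),(165,320)]),20).round())
```

```text
cover [[698. 273.  63.]
 [667.  17.  63.]
 [529.  38.  63.]
 [564. 293.  63.]]
knob [617. 157.  82.]
lev [509.   1.  71.]
blanks [[ 596. -149.   22.]
 [ 598. -333.   22.]
 [ 431. -283.   22.]]
others bob tin comp wheel knife brush [[ 523. -227.   20.]
 [ 379.  -30.   20.]
 [ 695. -380.   20.]
 [ 798.  135.   20.]
 [ 651.  -94.   20.]
 [ 510.  500.   20.]]
```

Run:
```python
from h import *
print(go([560,160,330],yaw=172.6))
```

```text
(array([-0.5814,  0.5919, -0.0986]), array([ 0.0019, -0.0006,  0.4638]))
```

Request:
drive_tool(targets=[[-0.05,0.05,-0.07,0,0,0,1],[-0.1,0.1,-0.0986,0,0,0.15,1],[-0.14,0.14,-0.0986,0,0,0.2,1],[-0.18,0.18,-0.0986,0,0,0.3,1],[-0.22,0.22,-0.0986,0,0,0.4638,1]])

```text
t: 0.72
position: [327.6, -337.4, 329.1]
tool_rot: [0.06, 0.998, -0.0, 0.0]
wrist_force: [1.3, -0.3, 0.3]
width: 85.5
grip_force: 0.0
```

Run:
```python
from h import *
s=ctrl.observe();print(s['t'],s['qpos'].round(3),s['position'].round(1)); print(go([560,160,330],yaw=172.6))
```

```text
0.725 [-0.454  0.056 -0.178 -0.    -1.336 -1.237] [ 327.6 -337.4  329.1]
(array([-0.1715,  0.5215, -0.0008]), array([-0.    ,  0.0008,  0.0097]))
```

Request:
drive_tool(targets=[[-0.04,0.06,0,0,0,0,1],[-0.08,0.11,0,0,0,0,1],[-0.11,0.165,0,0,0,0,1],[-0.14,0.22,0,0,0,0,1],[-0.17,0.27,0,0,0,0.0097,1]])

```text
t: 1.35
position: [523.3, -94.2, 328.7]
tool_rot: [0.062, 0.998, 0.0, -0.0]
wrist_force: [0.1, -0.7, -0.6]
width: 84.9
grip_force: 0.0
```

Request:
drive_tool(targets=[[0,0.0625,0,0,0,0,1],[0,0.125,0,0,0,0,1],[0,0.185,0,0,0,0,1],[0,0.25,0,0,0,0,1],[0,0.25,0,0,0,0,1]])

```text
t: 1.98
position: [553.5, 155.6, 327.2]
tool_rot: [0.06, 0.998, -0.0, -0.001]
wrist_force: [-0.7, -0.4, -0.2]
width: 84.9
grip_force: 0.0
```

Run:
```python
from h import *
s=ctrl.observe();print(s['t'],s['qpos'].round(3),s['position'].round(1))
snap('wrist','w1',None,1.4)
```

```text
1.975 [ 5.550e-01  2.490e-01  5.200e-02 -1.000e-03 -1.375e+00 -2.245e+00] [553.5 155.6 327.2]
```

View pics/w1.png

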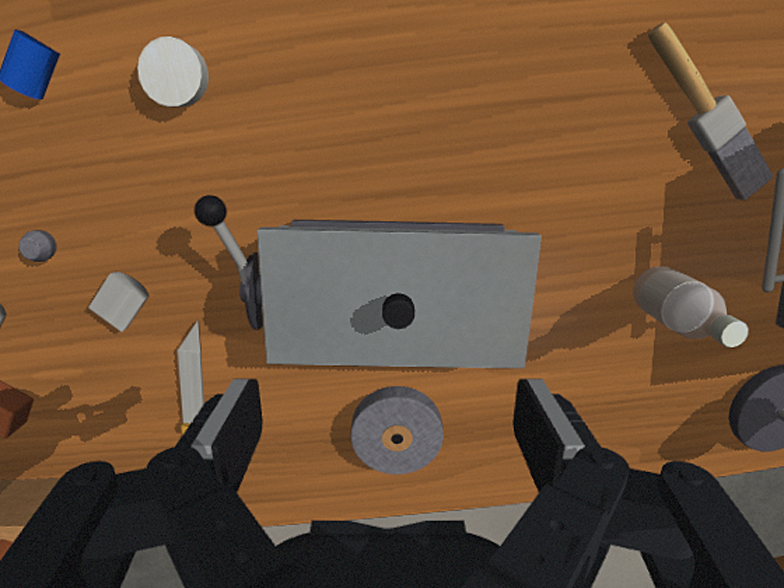

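The wrist view shows the cover corners at (258,229), (540,235), (526,367) and (267,363), the knob at (398,311) and the lever ball at (210,211).

Run:
```python
from h import *
k=1.4
T=lambda l:[(a/k,b/k) for a,b in l]
c=atz('w1',T([(258,229),(540,235),(526,367),(267,363)]),65);print(c.round(1),c.mean(0).round(1))
for a,b in ((0,1),(3,2)): v=c[b]-c[a]; print(np.degrees(np.arctan2(-v[0],v[1])),np.linalg.norm(v))
print('knob',atz('w1',T([(398,311)]),90).round(1), tri(('top0',T([(316,265)])[0]),('w1',T([(398,311)])[0])).round())
print('lev',tri(('w1',T([(210,211)])[0]),('sc0',T([(371,276)])[0])).round(1), tri(('top0',T([(390,314)])[0]),('w1',T([(210,211)])[0])).round())
```

```text
[[532.   38.5  65. ]
 [568.4 295.3  65. ]
 [703.6 279.5  65. ]
 [667.5  18.7  65. ]] [617.9 158.   65. ]
-8.074454943726748 259.3419144716027
-7.880712358814822 263.32713994376644
knob [[617.5 157.4  90. ]] [615. 156.  94.]
lev [509.8   1.6  72. ] [509.  -0.  69.]
```

Run:
```python
from h import *
print(go([617.7,157.5,130],yaw=172.0))
```

```text
(array([-0.0638,  0.0114,  0.1974]), array([-0.0011, -0.0019,  0.0185]))
```

Request:
drive_tool(targets=[[-0.02,0.003,0.05,0,0,0.01,1],[-0.04,0.006,0.11,0,0,0.0185,1],[-0.0638,0.0114,0.16,0,0,0.0185,1],[-0.0638,0.0114,0.1974,0,0,0.0185,1],[-0.0638,0.0114,0.1974,0,0,0.0185,1]])

```text
t: 2.65
position: [616.4, 152.9, 127.8]
tool_rot: [0.072, 0.997, -0.002, -0.004]
wrist_force: [0.1, 0.6, 0.5]
width: 85.5
grip_force: 0.0
```

Run:
```python
from h import *
s=ctrl.observe();print(s['t'],s['qpos'].round(3),s['position'].round(1),s['wrist_force']);print(go([617.7,157.5,70],yaw=172.0))
snap('wrist','w2',None,1.4)
```

```text
2.65 [ 4.970e-01  4.900e-01 -9.600e-02 -1.000e-03 -9.930e-01 -2.213e+00] [616.4 152.9 127.8] [0.0772403  0.62375877 0.49829977]
(array([-0.001 ,  0.005 ,  0.0578]), array([-0.0047, -0.0072, -0.0054]))
```

View pics/w2.png

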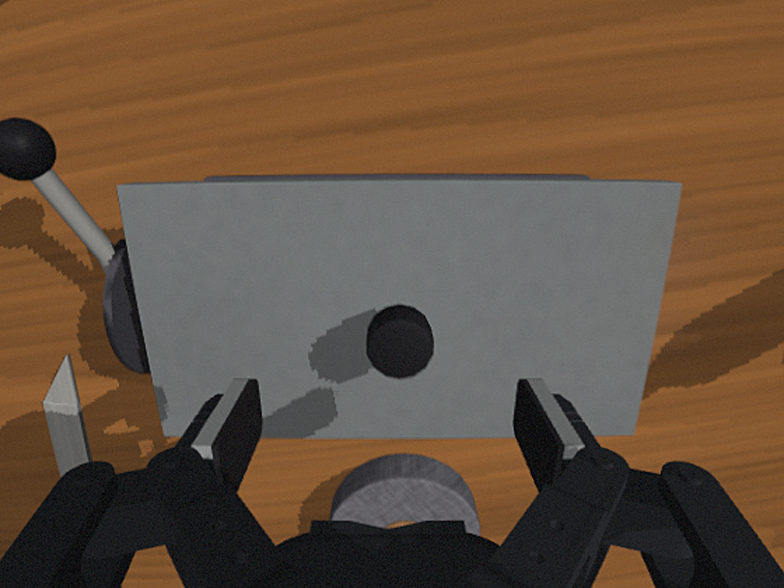

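The knob at (400,340) sits slightly to the right of the finger midline at 387, which matches the 5 mm offset. Descending.

Request:
drive_tool(targets=[[-0.001,0.005,0.03,-0.0047,-0.007,-0.005,1],[-0.001,0.005,0.0578,-0.0047,-0.007,-0.005,1],[-0.001,0.005,0.0578,-0.0047,-0.007,-0.005,1],[-0.001,0.005,0.0578,-0.0047,-0.007,-0.005,1]])

```text
t: 3.2
position: [621.8, 160.5, 76.6]
tool_rot: [0.069, 0.998, 0.003, 0.006]
wrist_force: [0.2, -0.2, -0.1]
width: 85.6
grip_force: 0.0
```

Run:
```python
from h import *
s=ctrl.observe();print(s['t'],s['position'].round(1),s['wrist_force']);print(go([617.7,157.5,70],yaw=172.0))
k=1.4
print(atz('w2',[(400/k,334/k)],97))
```

```text
3.2 [621.8 160.5  76.6] [ 0.21877335 -0.20316172 -0.06347645]
(array([ 0.0037, -0.0036,  0.0065]), array([0.0068, 0.0113, 0.0022]))
[[611.4363101  158.74911901  97.        ]]
```

Request:
drive_tool(targets=[[0,0,0,0,0,0,1],[0,0,0,0,0,0,1],[0,0,0,0,0,0,1]])

```text
t: 3.58
position: [620.3, 160.2, 74.1]
tool_rot: [0.069, 0.998, 0.002, 0.004]
wrist_force: [-0.4, 0.1, -0.0]
width: 85.2
grip_force: 0.0
```

Run:
```python
from h import *
for i in range(3):
    s=ctrl.observe();print(s['t'],s['position'].round(1),s['qpos'].round(4),s['joint_velocities'].round(3))
    viewer.snapshot('wrist')
print(go([617.7,157.5,70],yaw=172.0))
```

```text
3.575 [620.3 160.2  74.1] [ 5.0510e-01  5.4810e-01 -1.4970e-01  6.0000e-04 -8.6380e-01 -2.2141e+00] [ 0.     0.006 -0.004  0.001 -0.001 -0.002]
3.625 [620.3 160.2  73.9] [ 5.0510e-01  5.4840e-01 -1.4980e-01  7.0000e-04 -8.6380e-01 -2.2141e+00] [ 0.     0.004 -0.001 -0.     0.002  0.   ]
3.675 [620.2 160.1  73.8] [ 5.0510e-01  5.4860e-01 -1.4990e-01  6.0000e-04 -8.6370e-01 -2.2141e+00] [-0.     0.003 -0.001 -0.    -0.    -0.001]
(array([ 0.0021, -0.0029,  0.0036]), array([0.0046, 0.007 , 0.0018]))
```

Request:
drive_tool(targets=[[0.0042,-0.002,0.003,0.0046,0.007,0.002,0.5],[0.0042,-0.002,0.003,0.0046,0.007,0.002,0.0],[0.0042,-0.002,0.003,0.0046,0.007,0.002,-1],[0.0042,-0.002,0.003,0.0046,0.007,0.002,-1],[0.0042,-0.002,0.003,0.0046,0.007,0.002,-1]], grip_force=70)

```text
t: 4.35
position: [615.8, 158.6, 70.9]
tool_rot: [0.07, 0.998, -0.0, 0.0]
wrist_force: [-0.3, -0.4, 2.8]
width: 27.9
grip_force: 69.4
```

Request:
drive_tool(targets=[[0,0,0,0,0,0,-1],[0,0,0,0,0,0,-1],[0,0,0,0,0,0,-1],[0,0,0,0,0,0,-1]])

```text
t: 4.85
position: [615.8, 158.6, 70.8]
tool_rot: [0.07, 0.998, -0.0, 0.0]
wrist_force: [-0.3, -2.0, 3.7]
width: 28.3
grip_force: 69.5
```

Request:
drive_tool(targets=[[0,0,-0.008,0,0,0,-1],[0,0,-0.018,0,0,0,-1],[0,0,-0.03,0,0,0,-1],[0,0,-0.045,0,0,0,-1],[0,0,-0.06,0,0,0,-1]])

```text
t: 5.48
position: [615.8, 158.8, 131.9]
tool_rot: [0.07, 0.998, 0.0, 0.0]
wrist_force: [0.4, 0.3, -5.2]
width: 27.7
grip_force: 69.3
```

Request:
drive_tool(targets=[[0,0,-0.01,0,0,0,-1],[0,0,-0.01,0,0,0,-1],[0,0,-0.01,0,0,0,-1]])

```text
t: 5.85
position: [615.2, 158.6, 140.0]
tool_rot: [0.07, 0.998, -0.0, -0.001]
wrist_force: [-0.4, -0.1, -6.4]
width: 28.1
grip_force: 69.4
```

Run:
```python
from h import *
s=ctrl.observe();print(s['t'],s['position'].round(1),s['wrist_force'].round(1),s['width'])
snap('wrist','w3',None,1.4); print(go([430,185,150],yaw=172.0))
```

```text
5.85 [615.2 158.6 140. ] [-0.4 -0.1 -6.4] 28.115902597856092
(array([ 0.187 ,  0.0004, -0.01  ]), array([-0.0007, -0.0016, -0.0005]))
```

View pics/w3.png

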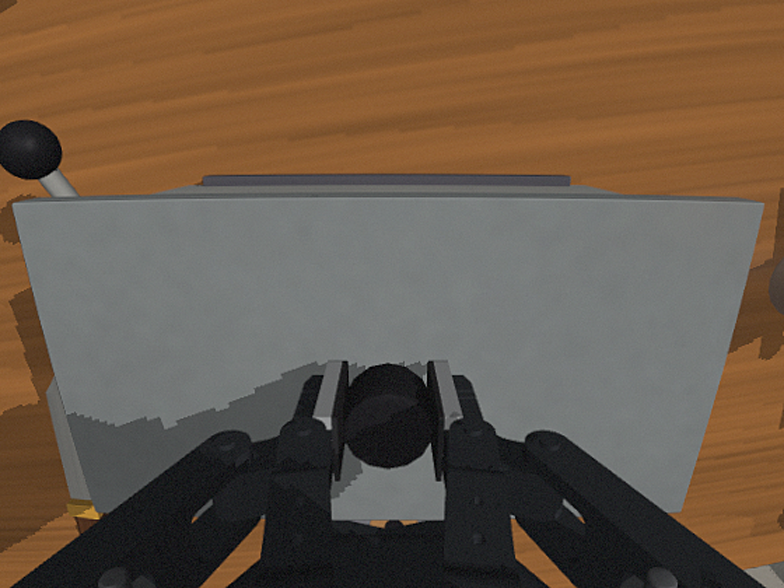

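Cover is held level and clear. Moving it to the bench towards the robot.

Request:
drive_tool(targets=[[0.025,0,-0.01,0,0,0,-1],[0.065,0,-0.01,0,0,0,-1],[0.105,0,-0.01,0,0,0,-1],[0.145,0,-0.01,0,0,0,-1],[0.18,0,0,0,0,0,-1]])

```text
t: 6.52
position: [436.5, 184.1, 140.9]
tool_rot: [0.07, 0.998, 0.001, 0.001]
wrist_force: [-0.2, 0.9, -5.7]
width: 27.6
grip_force: 69.4
```

Request:
drive_tool(targets=[[0.007,0,0.015,0,0,0,-1],[0.007,0,0.045,0,0,0,-1],[0.007,0,0.08,0,0,0,-1],[0.007,0,0.1,0,0,0,-1],[0.007,0,0.105,0,0,0,-1]])

```text
t: 7.15
position: [430.0, 184.2, 34.3]
tool_rot: [0.07, 0.998, -0.001, -0.001]
wrist_force: [0.3, -0.1, -5.0]
width: 27.9
grip_force: 69.7
```

Request:
drive_tool(targets=[[0,0,0,0,0,0,-1],[0,0,0,0,0,0,-1]])

```text
t: 7.4
position: [431.3, 185.4, 36.5]
tool_rot: [0.07, 0.998, 0.001, 0.001]
wrist_force: [0.3, 0.4, -6.0]
width: 28.1
grip_force: 69.7
```

Request:
drive_tool(targets=[[0,0,0.007,0,0,0,-1],[0,0,0.012,0,0,0,-1],[0,0,0.0145,0,0,0,-1],[0,0,0.016,0,0,0,-1],[0,0,0.016,0,0,0,-1]])

```text
t: 8.02
position: [430.4, 184.7, 20.7]
tool_rot: [0.07, 0.998, -0.0, -0.0]
wrist_force: [-3.3, -1.3, 5.9]
width: 28.6
grip_force: 51.2
```

Request:
drive_tool(targets=[[0,0,0,0,0,0,-1],[0,0,0.001,0,0,0,-1],[0,0,0.001,0,0,0,-1]])

```text
t: 8.4
position: [430.5, 184.7, 20.7]
tool_rot: [0.069, 0.998, -0.0, 0.0]
wrist_force: [-6.6, -1.2, 15.4]
width: 28.1
grip_force: 69.4
```

Contact made. Open, back up, rise and look at the whole scene.

Request:
drive_tool(targets=[[0,0,-0.001,0,0,0,0.2],[0,0,-0.001,0,0,0,0.5],[0,0,-0.001,0,0,0,0.9],[0,0,-0.02,0,0,0,0.9],[0,0,-0.06,0,0,0,0.9]])

```text
t: 9.02
position: [429.7, 184.0, 77.7]
tool_rot: [0.07, 0.998, -0.002, -0.002]
wrist_force: [0.6, 0.7, 0.3]
width: 81.1
grip_force: 0.0
```

Request:
drive_tool(targets=[[0,0,-0.06,0,0,0,0.9],[0,-0.06,-0.12,0,0,0,0.9],[0,-0.12,-0.18,0,0,0,0.9],[0,-0.18,-0.22,0,0,0,0.9],[0,-0.24,-0.25,0,0,0,0.9]])

```text
t: 9.65
position: [403.7, -5.5, 299.9]
tool_rot: [0.069, 0.998, 0.0, 0.001]
wrist_force: [1.8, -0.5, 0.5]
width: 81.2
grip_force: 0.0
```

Run:
```python
from h import *
s=ctrl.observe();print(s['t'],s['position'].round(1),s['qpos'].round(3)); print(go([490,-230,330],yaw=172))
```

```text
9.65 [403.7  -5.5 299.9] [ 0.394 -0.057 -0.363  0.    -1.263 -2.103]
(array([-0.1166, -0.2104, -0.03  ]), array([0.0009, 0.0018, 0.0009]))
```

Request:
drive_tool(targets=[[-0.03,-0.05,-0.03,0,0,0,0.9],[-0.06,-0.1,-0.03,0,0,0,0.9],[-0.09,-0.15,-0.03,0,0,0,0.9],[-0.11,-0.2,-0.03,0,0,0,0.9],[-0.11,-0.2,-0.03,0,0,0,0.9]])

```text
t: 10.28
position: [485.2, -220.6, 326.5]
tool_rot: [0.073, 0.997, 0.0, -0.001]
wrist_force: [-0.5, 0.4, -0.7]
width: 81.0
grip_force: 0.0
```

Request:
drive_tool(targets=[[0,0,0,0,0,0,0.9],[0,0,0,0,0,0,0.9],[0,0,0,0,0,0,0.9]])

```text
t: 10.65
position: [485.0, -216.6, 328.7]
tool_rot: [0.069, 0.998, 0.0, 0.0]
wrist_force: [-0.1, -0.0, -0.4]
width: 81.0
grip_force: 0.0
```

Run:
```python
from h import *
s=ctrl.observe();print(s['t'],s['position'].round(1),s['qpos'].round(3))
snap('wrist','w4',None,1.4); snap('top','top4',None,1.4)
```

```text
10.65 [ 485.  -216.6  328.7] [-0.114  0.168 -0.05  -0.    -1.352 -1.594]
```

View pics/w4.png

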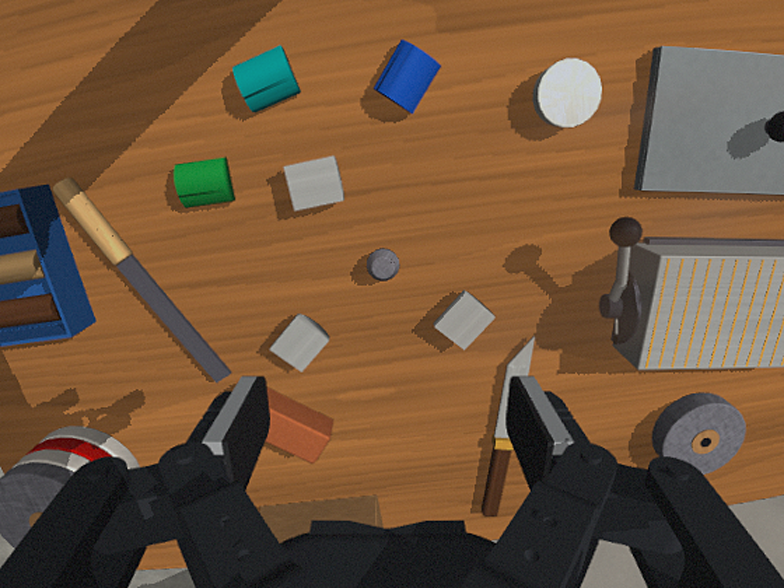

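The view shows blanks at (313,183), (300,343) and (464,320), the bob at (382,264), and the cover lying on the bench at right. An enlarged crop will give the corners.

Run:
```python
from h import *
show('w4',(190,106,360,272),3.6,'w4c')
```

```text
(no output)
```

View pics/w4c.png

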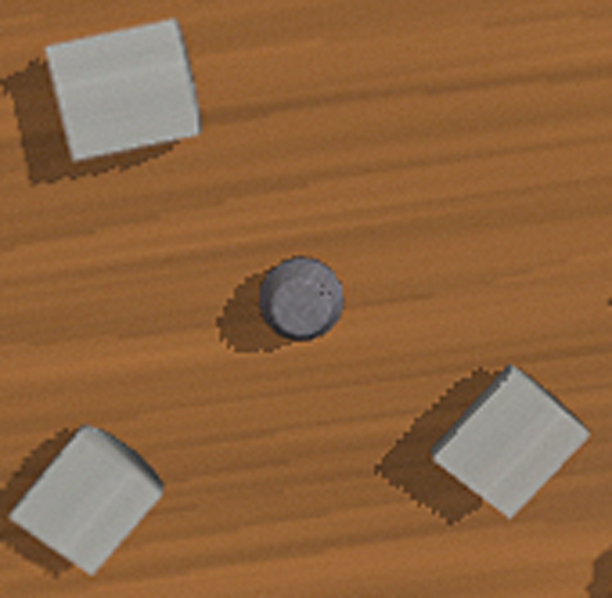

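Run:
```python
from h import *
B={'A':[(46,46),(176,19),(200,132),(73,160)],'B':[(90,428),(160,492),(92,574),(10,515)],'C':[(512,368),(588,433),(511,518),(433,455)]}
for n,l in B.items():
    c=atz('w4',[(a/3.6+190,b/3.6+106) for a,b in l],22.7)[:,:2]
    print(n,c.mean(0).round(1))
    for i in range(4):
        v=c[(i+1)%4]-c[i]; print('  ',round(np.linalg.norm(v),1),round(np.degrees(np.arctan2(v[1],v[0]))%180,1))
print('bob',atz('w4',[(302/3.6+190,298/3.6+106)],24))
c=viewer.get_calibration('top')
print(tri(('top4',(456/1.4,274/1.4)),('w4',(511/3.6+190,442/3.6+106))).round(1))
```

```text
A [ 432.1 -281.9]
   50.5 92.9
   42.9 2.6
   50.9 94.1
   43.9 2.1
B [ 600.4 -329.9]
   40.7 35.8
   50.8 133.4
   44.2 41.9
   55.1 129.3
C [ 598.3 -147.8]
   44.4 41.5
   49.7 134.5
   45.6 41.7
   49.8 133.2
bob [[ 522.6823576  -225.92193759   24.        ]]
[ 595.2 -148.6   27.6]
```

```bash
cat >> h.py <<'E'
def Q(yaw,L=0):
    return (R.from_euler('z',yaw,degrees=True)*R.from_euler('x',180,degrees=True)*R.from_euler('y',-L,degrees=True)).as_quat()
def plan(wps,start=None):
    "wps: (p,yaw,L); prints the relative legs"
    s=ctrl.observe(); p0,r0=(s['position'],R.from_quat(s['tool_rot'])) if start is None else (np.array(start[0]),R.from_quat(Q(*start[1:])))
    for p,y,L in wps:
        r=R.from_quat(Q(y,L)); print(r0.inv().apply(np.array(p)-p0).round(1)/1000,(r0.inv()*r).as_rotvec().round(4)); p0,r0=np.array(p,float),r
def blanks(fn,z=22.7,vmin=135,smax=50):
    im=np.load('pics/'+fn+'.npz')['im']; h=cv2.cvtColor(im,cv2.COLOR_RGB2HSV)
    m=((h[...,1]<smax)&(h[...,2]>vmin)).astype(np.uint8); out=[]
    for c in cv2.findContours(m,cv2.RETR_EXTERNAL,cv2.CHAIN_APPROX_NONE)[0]:
        if cv2.contourArea(c)<120: continue
        w=atz(fn,c.reshape(-1,2),z)[:,:2].astype(np.float32)
        (x,y),(a,b),ang=cv2.minAreaRect(w)
        if a<b: a,b,ang=b,a,ang+90
        if 35<b<60 and 40<a<65: out.append((round(x,1),round(y,1),round(a,1),round(b,1),round(ang%180,1)))
    return out
E
python3 - <<'E'
from h import *
print(blanks('w4')); print(atz('w4',[(534/1.4,338/1.4),(408/1.4,77/1.4),(225/1.4,380/1.4),(270/1.4,395/1.4)],10).round())
plan([((432,-280,250),-137,0),((432,-280,200),-86.7,0),((432,-289,100),-86.7,35)])
E
```

```text
[(598.7, -330.0, 56.7, 43.9, 132.0), (597.7, -147.9, 52.2, 44.6, 133.7), (431.9, -281.9, 51.7, 43.6, 93.0), (381.5, -29.7, 60.8, 59.8, 83.8)]
[[ 636.  -70.   10.]
 [ 347. -178.   10.]
 [ 640. -431.   10.]
 [ 667. -383.   10.]]
[ 0.0438 -0.0699  0.0786] [-3.000e-04  8.000e-04 -8.889e-01]
[ 0.   -0.    0.05] [ 0.      0.     -0.8779]
[0.009  0.0005 0.1   ] [ 0.     -0.6109 -0.    ]
```

Request:
drive_tool(targets=[[0.01,-0.015,0.016,0,0,-0.178,0.6],[0.02,-0.03,0.032,0,0,-0.356,0.6],[0.03,-0.045,0.048,0,0,-0.534,0.6],[0.0438,-0.07,0.0786,0,0,-0.712,0.6],[0.0438,-0.07,0.0786,0,0,-0.889,0.6]])

```text
t: 11.38
position: [429.6, -280.7, 247.3]
tool_rot: [-0.368, 0.93, 0.002, -0.002]
wrist_force: [0.3, -0.1, 1.2]
width: 68.3
grip_force: 0.0
```

Request:
drive_tool(targets=[[0,0,0.01,0,0,-0.176,0.6],[0,0,0.02,0,0,-0.352,0.6],[0,0,0.03,0,0,-0.528,0.6],[0,0,0.04,0,0,-0.704,0.6],[0,0,0.05,0,0,-0.878,0.6]])

```text
t: 12.0
position: [432.0, -280.4, 199.6]
tool_rot: [0.729, -0.685, 0.0, -0.0]
wrist_force: [-0.1, -0.3, -0.1]
width: 68.4
grip_force: 0.0
```

Request:
drive_tool(targets=[[0.002,0,0.025,0,-0.15,0,0.6],[0.004,0,0.05,0,-0.3,0,0.6],[0.007,0,0.075,0,-0.45,0,0.6],[0.009,0,0.1,0,-0.611,0,0.6],[0.009,0,0.1,0,-0.611,0,0.6]])

```text
t: 12.62
position: [430.9, -290.4, 94.2]
tool_rot: [0.69, -0.657, -0.223, -0.206]
wrist_force: [-0.1, 0.9, 0.8]
width: 68.1
grip_force: 0.0
```

Request:
drive_tool(targets=[[0,0,0,0,0,0,0.6],[0,0,0,0,0,0,0.6],[0,0,0,0,0,0,0.6]])

```text
t: 13.0
position: [433.0, -289.2, 101.7]
tool_rot: [0.694, -0.654, -0.217, -0.207]
wrist_force: [0.5, -0.4, -0.3]
width: 68.3
grip_force: 0.0
```

Run:
```python
from h import *
s=ctrl.observe();print(s['t'],s['position'].round(1),s['qpos'].round(3),s['width'])
snap('wrist','w5',None,1.4); print(blanks('w5'))
plan([((432,-275.5,45),-86.7,35),((432,-275.5,7),-86.7,35)])
```

```text
13.0 [ 433.  -289.2  101.7] [-0.581  0.572  0.005 -0.485 -1.415  0.818] 68.3229354654213
[(381.6, -30.3, 60.4, 59.6, 3.1), (596.2, -151.5, 52.4, 51.9, 42.0), (432.2, -285.1, 55.3, 44.1, 93.3)]
[0.021  0.0002 0.0542] [-0.0021 -0.0021  0.0017]
[ 0.0218 -0.      0.0311] [0. 0. 0.]
```

View pics/w5.png

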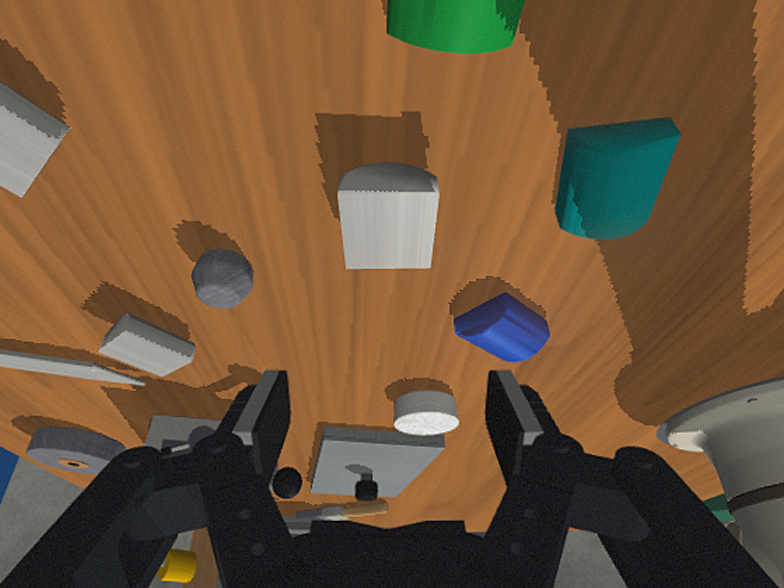

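The blank's flat corners are at (338,191), (438,191), (433,268) and (347,268). It is squarely aligned and centred between the fingers, so I descend.

Request:
drive_tool(targets=[[0.011,0,0.027,-0.002,-0.002,0.0017,0.6],[0.021,0,0.054,-0.002,-0.002,0.0017,0.6],[0.032,0,0.07,-0.002,-0.002,0.0017,0.6],[0.037,0,0.078,-0.002,-0.002,0.0017,0.6],[0.037,0,0.078,-0.002,-0.002,0.0017,0.6]])

```text
t: 13.68
position: [431.6, -275.5, 14.3]
tool_rot: [0.692, -0.655, -0.22, -0.206]
wrist_force: [-0.4, -0.2, 0.1]
width: 68.1
grip_force: 0.0
```

Request:
drive_tool(targets=[[0,0,0,0,0,0,0.6],[0,0,0,0,0,0,0.6],[0,0,0,0,0,0,0.6]])

```text
t: 14.05
position: [431.8, -275.6, 15.0]
tool_rot: [0.693, -0.655, -0.22, -0.207]
wrist_force: [-0.5, -0.4, -0.2]
width: 68.2
grip_force: 0.0
```

Run:
```python
from h import *
s=ctrl.observe();print(s['t'],s['position'].round(1),s['qpos'].round(3),s['wrist_force'])
plan([((432,-275.2,7),-86.7,35)])
```

```text
14.05 [ 431.8 -275.6   15. ] [-0.567  0.677 -0.064 -0.511 -1.262  0.889] [-0.48580737 -0.36694182 -0.24967029]
[ 0.0043 -0.0003  0.0067] [ 0.0005  0.0016 -0.0023]
```

Go the last 8 mm down, grip, then lift vertically (tool axes: up = [-sin35, 0, -cos35]).

Request:
drive_tool(targets=[[0.002,0,0.0033,0,0.0016,-0.002,0.6],[0.0043,0,0.0067,0,0.0016,-0.002,0.6],[0.0043,0,0.0067,0,0.0016,-0.002,0.3],[0.0043,0,0.0067,0,0.0016,-0.002,0.1],[0.0043,0,0.0067,0,0.0016,-0.002,-0.3]], grip_force=90)

```text
t: 14.68
position: [431.7, -275.4, 6.9]
tool_rot: [0.694, -0.655, -0.219, -0.206]
wrist_force: [0.2, -1.4, 1.4]
width: 42.3
grip_force: 91.6
```

Request:
drive_tool(targets=[[0,0,0,0,0,0,-1],[0,0,0,0,0,0,-1],[0,0,0,0,0,0,-1],[0,0,0,0,0,0,-1]])

```text
t: 15.18
position: [431.7, -275.4, 6.9]
tool_rot: [0.694, -0.655, -0.219, -0.206]
wrist_force: [-0.4, -2.4, 4.8]
width: 41.9
grip_force: 91.9
```

Request:
drive_tool(targets=[[-0.006,0,-0.008,0,0,0,-1],[-0.017,0,-0.025,0,0,0,-1],[-0.034,0,-0.049,0,0,0,-1],[-0.052,0,-0.074,0,0,0,-1],[-0.057,0,-0.082,0,0,0,-1]])

```text
t: 15.8
position: [432.5, -275.8, 108.9]
tool_rot: [0.694, -0.655, -0.217, -0.206]
wrist_force: [0.9, -0.5, -3.5]
width: 42.1
grip_force: 91.5
```

Run:
```python
from h import *
s=ctrl.observe();print(s['t'],s['position'].round(1),s['wrist_force'],s['width'])
S=(450,-170); y=-98; h=np.array([np.cos(np.radians(y)),np.sin(np.radians(y))])
def W(off,z): return (S[0]+off*h[0],S[1]+off*h[1],z)
# c at S
plan([((440,-230,130),-92,-10),(W(9.7,70),y,-55),(W(9.7,19.5),y,-55)])
```

```text
15.8 [ 432.5 -275.8  108.9] [ 0.86324569 -0.47198107 -3.46856847] 42.101481747278086
[-0.0492 -0.0102  0.0086] [0.0183 0.7827 0.0935]
[-0.0603 -0.0069  0.0503] [-0.0577  0.7847  0.0906]
[-0.0414 -0.      0.029 ] [0. 0. 0.]
```

Request:
drive_tool(targets=[[-0.01,-0.002,0,0.0037,0.1565,0.019,-1],[-0.02,-0.004,0.002,0.0073,0.313,0.037,-1],[-0.03,-0.006,0.004,0.011,0.47,0.056,-1],[-0.04,-0.008,0.006,0.0146,0.626,0.075,-1],[-0.0492,-0.0102,0.0086,0.0183,0.7827,0.0935,-1]])

```text
t: 16.42
position: [438.0, -230.0, 127.5]
tool_rot: [-0.692, 0.717, -0.054, -0.061]
wrist_force: [0.2, -0.7, -3.7]
width: 41.9
grip_force: 91.7
```

Request:
drive_tool(targets=[[-0.012,-0.0014,0.01,-0.0115,0.157,0.018,-1],[-0.024,-0.0028,0.02,-0.023,0.314,0.036,-1],[-0.036,-0.0042,0.03,-0.0346,0.471,0.054,-1],[-0.048,-0.0056,0.04,-0.046,0.628,0.072,-1],[-0.0603,-0.0069,0.0503,-0.0577,0.7847,0.0906,-1]])

```text
t: 17.05
position: [446.7, -179.3, 67.9]
tool_rot: [-0.586, 0.671, -0.295, -0.344]
wrist_force: [0.1, -1.3, -5.1]
width: 42.2
grip_force: 91.9
```

Request:
drive_tool(targets=[[0,0,0,0,0,0,-1],[0,0,0,0,0,0,-1],[0,0,0,0,0,0,-1],[0,0,0,0,0,0,-1]])

```text
t: 17.55
position: [446.9, -180.4, 69.2]
tool_rot: [-0.587, 0.673, -0.294, -0.342]
wrist_force: [-0.2, 0.1, -3.4]
width: 42.0
grip_force: 92.0
```

Run:
```python
from h import *
s=ctrl.observe();print(s['t'],s['position'].round(1),s['qpos'].round(3),s['wrist_force'],s['width'])
S=(450,-170); y=-98; h=np.array([np.cos(np.radians(y)),np.sin(np.radians(y))])
def W(off,z): return (S[0]+off*h[0],S[1]+off*h[1],z)
plan([(W(9.7,26),y,-55),(W(9.7,18.5),y,-55)])
snap('wrist','w6',None,1.4)
```

```text
17.55 [ 446.9 -180.4   69.2] [ 0.275  0.533 -0.913  1.074 -0.99  -1.428] [-0.23673561  0.08671992 -3.39158708] 42.033526331761486
[-0.0353 -0.0018  0.0248] [0.0039 0.0252 0.0044]
[-0.0061 -0.      0.0043] [0. 0. 0.]
```

View pics/w6.png

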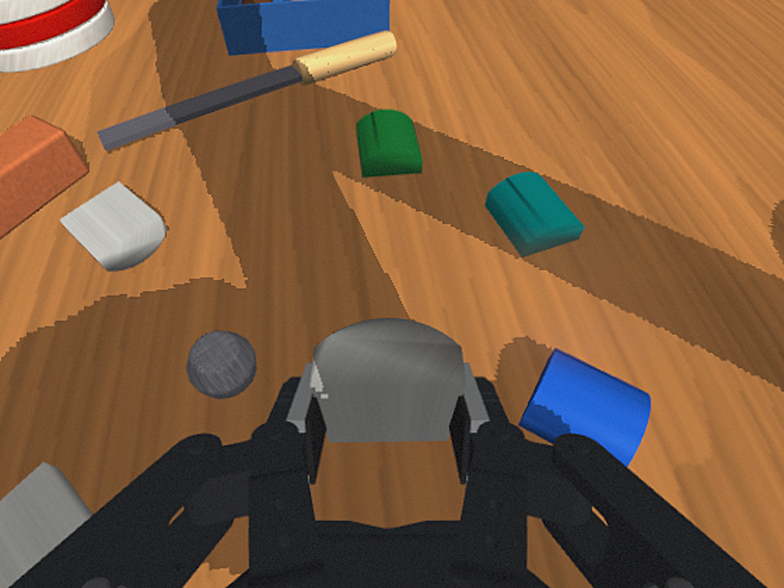

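The blank is held as planned, with its end face at (388,385) showing upward. Lowering it onto its end.

Request:
drive_tool(targets=[[-0.012,0,0.008,0.002,0.012,0.002,-1],[-0.024,-0.0018,0.016,0.004,0.025,0.004,-1],[-0.0353,-0.0018,0.0248,0.004,0.025,0.004,-1],[-0.0353,-0.0018,0.0248,0.004,0.025,0.004,-1],[-0.0353,-0.0018,0.0248,0.004,0.025,0.004,-1]])

```text
t: 18.23
position: [448.7, -179.3, 25.5]
tool_rot: [-0.583, 0.668, -0.303, -0.349]
wrist_force: [-0.5, 0.9, -3.6]
width: 42.1
grip_force: 91.9
```

Request:
drive_tool(targets=[[0,0,0,0,0,0,-1],[0,0,0,0,0,0,-1]])

```text
t: 18.48
position: [448.7, -179.0, 25.2]
tool_rot: [-0.583, 0.668, -0.303, -0.349]
wrist_force: [0.2, 0.1, -3.0]
width: 42.3
grip_force: 91.9
```

Run:
```python
from h import *
s=ctrl.observe();print(s['t'],s['position'].round(1),s['wrist_force'],s['width'])
S=(450,-170); y=-98; h=np.array([np.cos(np.radians(y)),np.sin(np.radians(y))])
def W(off,z): return (S[0]+off*h[0],S[1]+off*h[1],z)
plan([(W(9.7,18.5),y,-55)])
```

```text
18.475 [ 448.7 -179.    25.2] [ 0.16436651  0.06413688 -2.98174156] 42.29491368682921
[-0.0052 -0.0001  0.0044] [-0.0004 -0.0012  0.003 ]
```

Lower to 18.5, then in small steps to contact.

Request:
drive_tool(targets=[[-0.0026,0,0.0022,0,-0.0012,0.003,-1],[-0.0052,0,0.0044,0,-0.0012,0.003,-1],[-0.0052,0,0.0044,0,-0.0012,0.003,-1],[-0.0052,0,0.0044,0,-0.0012,0.003,-1]])

```text
t: 18.98
position: [448.3, -179.7, 17.9]
tool_rot: [-0.582, 0.669, -0.303, -0.349]
wrist_force: [-0.3, -0.7, -3.4]
width: 41.9
grip_force: 92.0
```

Request:
drive_tool(targets=[[-0.0008,0,0.0006,0,0,0,-1],[-0.0008,0,0.0006,0,0,0,-1],[-0.0008,0,0.0006,0,0,0,-1]])

```text
t: 19.35
position: [448.4, -180.0, 17.6]
tool_rot: [-0.582, 0.669, -0.303, -0.349]
wrist_force: [-1.3, 0.3, 2.5]
width: 42.1
grip_force: 92.4
```

Request:
drive_tool(targets=[[0,0,0,0,0,0,-0.1],[0,0,0,0,0,0,0.2],[0,0,0,0,0,0,0.5],[0,0,0,0,0,0,0.5],[0,0,-0.015,0,0,0,0.5]])

```text
t: 19.98
position: [449.2, -168.3, 25.4]
tool_rot: [-0.582, 0.669, -0.302, -0.35]
wrist_force: [0.2, -0.5, 0.2]
width: 64.1
grip_force: 0.0
```

Request:
drive_tool(targets=[[0,0,-0.015,0,0,0,0.5],[0,0,-0.035,0,0,0,0.5],[0,0,-0.045,0,0,0,0.5],[0.02,0,-0.06,0,0,0,0.5],[0.035,0,-0.07,0,0,0,0.5]])

```text
t: 20.6
position: [455.2, -130.6, 95.0]
tool_rot: [-0.582, 0.669, -0.303, -0.349]
wrist_force: [0.2, -0.1, 0.1]
width: 64.0
grip_force: 0.0
```

Run:
```python
from h import *
s=ctrl.observe();print(s['t'],s['position'].round(1),s['qpos'].round(3),s['wrist_force'],s['width'])
S=(449.8,-170.4); y=-98; h=np.array([np.cos(np.radians(y)),np.sin(np.radians(y))])
def W(off,z): return (S[0]+off*h[0],S[1]+off*h[1],z)
plan([(W(-20,150),y,-5),(W(50,110),y,45),(W(46.5,62),y,50),(W(0.5,23.3),y,50)])
```

```text
20.6 [ 455.2 -130.6   95. ] [ 0.422  0.518 -0.839  0.902 -1.084 -1.365] [ 0.17305958 -0.10092464  0.12781139] 63.972228915965935
[ 0.0566 -0.0001 -0.015 ] [ 7.000e-04 -8.733e-01  9.000e-04]
[ 0.0662 -0.      0.0459] [-0.     -0.8727 -0.    ]
[0.0315 0.     0.0364] [ 0.     -0.0873 -0.    ]
[ 0.0001 -0.      0.0601] [0. 0. 0.]
```

Request:
drive_tool(targets=[[0.011,0,-0.01,0,-0.175,0,0.5],[0.023,0,-0.02,0,-0.35,0,0.5],[0.034,0,-0.02,0,-0.524,0,0.5],[0.045,0,-0.015,0,-0.7,0,0.5],[0.0566,0,-0.015,0,-0.873,0,0.5]])

```text
t: 21.22
position: [451.7, -150.5, 149.8]
tool_rot: [-0.656, 0.754, -0.027, -0.031]
wrist_force: [-0.4, -2.2, 0.1]
width: 64.1
grip_force: 0.0
```

Request:
drive_tool(targets=[[0.013,0,0.01,0,-0.175,0,0.5],[0.026,0,0.02,0,-0.35,0,0.5],[0.04,0,0.03,0,-0.524,0,0.5],[0.053,0,0.04,0,-0.7,0,0.5],[0.0662,0,0.0459,0,-0.873,0,0.5]])

```text
t: 21.85
position: [442.7, -220.9, 109.5]
tool_rot: [-0.605, 0.697, 0.253, 0.291]
wrist_force: [0.1, -0.1, 0.7]
width: 64.3
grip_force: 0.0
```

Request:
drive_tool(targets=[[0.016,0,0.018,0,-0.0873,0,0.5],[0.0315,0,0.0364,0,-0.0873,0,0.5],[0.0315,0,0.0364,0,-0.0873,0,0.5],[0.0315,0,0.0364,0,-0.0873,0,0.5],[0.0315,0,0.0364,0,-0.0873,0,0.5]])

```text
t: 22.48
position: [444.0, -216.1, 63.1]
tool_rot: [-0.596, 0.683, 0.276, 0.319]
wrist_force: [0.4, -0.2, -0.3]
width: 64.0
grip_force: 0.0
```

Run:
```python
from h import *
s=ctrl.observe();print(s['t'],s['position'].round(1),s['qpos'].round(3),s['wrist_force'],s['width'])
S=(449.8,-170.4); y=-98; h=np.array([np.cos(np.radians(y)),np.sin(np.radians(y))])
def W(off,z): return (S[0]+off*h[0],S[1]+off*h[1],z)
plan([(W(46.5,62),y,50),(W(0.5,23.3),y,50)])
snap('wrist','w7',None,1.4)
```

```text
22.475 [ 444.  -216.1   63.1] [-0.625  0.649 -0.053 -0.752 -1.427  0.823] [ 0.42381366 -0.15934719 -0.32977208] 64.04054084944283
[0.0011 0.0006 0.0004] [ 0.0003 -0.0022  0.0029]
[ 0.0001 -0.      0.0601] [0. 0. 0.]
```

View pics/w7.png

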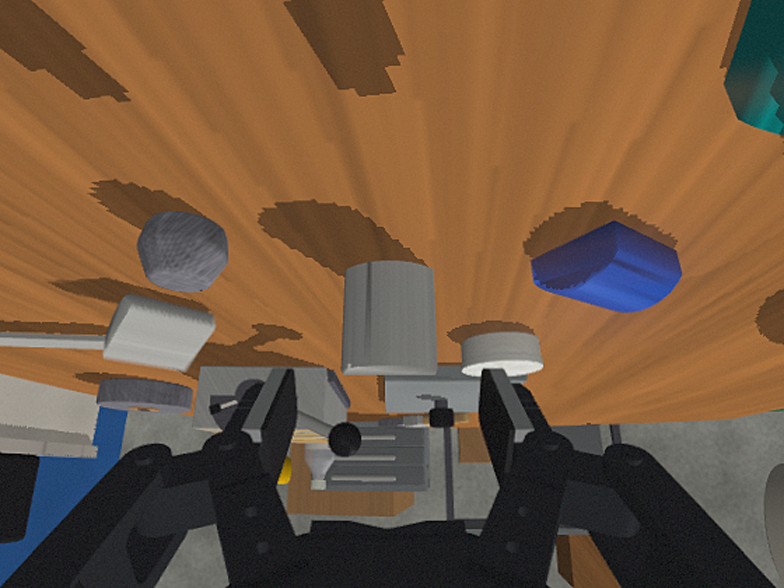

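The blank stands on its end at (388,318), crown towards the gripper and centred between the fingers. Advancing and gripping.

Request:
drive_tool(targets=[[0.001,0.0006,0.02,0,-0.002,0.003,0.5],[0.001,0.0006,0.04,0,-0.002,0.003,0.5],[0.001,0.0006,0.055,0,-0.002,0.003,0.5],[0.001,0.0006,0.0603,0,-0.002,0.003,0.5],[0.001,0.0006,0.0603,0,-0.002,0.003,0.5]], grip_force=100)

```text
t: 23.15
position: [448.9, -171.0, 21.6]
tool_rot: [-0.593, 0.684, 0.279, 0.319]
wrist_force: [0.2, 0.6, -0.9]
width: 64.0
grip_force: 0.0
```

Request:
drive_tool(targets=[[0,0,0,0,0,0,0.5],[0,0,0,0,0,0,0.5],[0,0,0,0,0,0,0.5]])

```text
t: 23.52
position: [449.0, -171.6, 22.1]
tool_rot: [-0.593, 0.685, 0.278, 0.319]
wrist_force: [-0.4, -0.9, -0.3]
width: 64.3
grip_force: 0.0
```

Run:
```python
from h import *
s=ctrl.observe();print(s['t'],s['position'].round(1),s['wrist_force'].round(1))
S=(449.8,-170.4); y=-98; h=np.array([np.cos(np.radians(y)),np.sin(np.radians(y))])
def W(off,z): return (S[0]+off*h[0],S[1]+off*h[1],z)
plan([(W(0.5,23.3),y,50)])
```

```text
23.525 [ 449.  -171.6   22.1] [-0.4 -0.9 -0.3]
[-0.0014 -0.0006 -0.0001] [ 0.0001  0.0017 -0.0034]
```

Request:
drive_tool(targets=[[-0.0014,-0.0006,0,0,0.0017,-0.0034,0.2],[-0.0014,-0.0006,0,0,0.0017,-0.0034,-0.2],[-0.0014,-0.0006,0,0,0.0017,-0.0034,-1],[-0.0014,-0.0006,0,0,0.0017,-0.0034,-1],[-0.0014,-0.0006,0,0,0.0017,-0.0034,-1]])

```text
t: 24.15
position: [449.7, -170.8, 23.8]
tool_rot: [-0.595, 0.684, 0.277, 0.319]
wrist_force: [-0.9, -3.0, 5.5]
width: 40.7
grip_force: 100.3
```

Request:
drive_tool(targets=[[0,0,0,0,0,0,-1],[0,0,0,0,0,0,-1],[-0.0077,0,-0.0064,0,0,0,-1],[-0.031,0,-0.0257,0,0,0,-1],[-0.0613,0,-0.0514,0,0,0,-1]])

```text
t: 24.78
position: [449.1, -170.0, 102.5]
tool_rot: [-0.594, 0.685, 0.279, 0.318]
wrist_force: [0.0, -0.4, -3.1]
width: 40.7
grip_force: 101.3
```

Request:
drive_tool(targets=[[-0.015,0,-0.013,0,0,0,-1],[-0.015,0,-0.013,0,0,0,-1],[-0.015,0,-0.013,0,0,0,-1]])

```text
t: 25.15
position: [449.0, -170.3, 121.5]
tool_rot: [-0.594, 0.684, 0.279, 0.318]
wrist_force: [0.2, 0.5, -3.7]
width: 40.4
grip_force: 101.4
```

```bash
cat >> h.py <<'E'
CH=np.array([617.7,157.7]); YC=-98; hC=np.array([np.cos(np.radians(YC)),np.sin(np.radians(YC))])
def slot(yc,off,z): p=CH-yc*hC+off*hC; return (p[0],p[1],z)
E
python3 - <<'E'
from h import *
s=ctrl.observe();print(s['t'],s['position'].round(1),s['wrist_force'].round(1),s['width'])
plan([((500,-90,160),YC,5),(slot(-72,1.7,130),YC,-40),(slot(-72,1.7,75),YC,-40)])
E
```

```text
25.15 [ 449.  -170.3  121.5] [ 0.2  0.5 -3.7] 40.41590064151653
[-0.0852 -0.0392  0.0416] [ 0.0026  0.7866 -0.0014]
[-0.1846 -0.0821  0.0463] [-0.      0.7854  0.    ]
[-0.0354 -0.      0.0421] [0. 0. 0.]
```

Request:
drive_tool(targets=[[-0.017,-0.008,0.004,0,0.157,0,-1],[-0.034,-0.016,0.01,0,0.314,0,-1],[-0.051,-0.0235,0.02,0.001,0.471,0,-1],[-0.068,-0.031,0.031,0.002,0.629,-0.001,-1],[-0.0852,-0.0392,0.0416,0.0026,0.7866,-0.0014,-1]])

```text
t: 25.78
position: [499.5, -89.4, 160.2]
tool_rot: [-0.656, 0.754, 0.027, 0.03]
wrist_force: [-0.7, -1.0, -4.8]
width: 40.7
grip_force: 101.4
```

Request:
drive_tool(targets=[[-0.037,-0.016,0.005,0,0.157,0,-1],[-0.074,-0.033,0.01,0,0.314,0,-1],[-0.111,-0.049,0.02,0,0.471,0,-1],[-0.148,-0.066,0.033,0,0.628,0,-1],[-0.1846,-0.0821,0.0463,0,0.7854,0,-1]])

```text
t: 26.4
position: [607.5, 85.6, 129.2]
tool_rot: [-0.616, 0.708, -0.227, -0.261]
wrist_force: [1.1, -0.2, -2.9]
width: 40.5
grip_force: 101.6
```

Request:
drive_tool(targets=[[0,0,0,0,0,0,-1],[0,0,0,0,0,0,-1],[0,0,0,0,0,0,-1],[0,0,0,0,0,0,-1]])

```text
t: 26.9
position: [607.8, 83.2, 133.0]
tool_rot: [-0.616, 0.71, -0.225, -0.256]
wrist_force: [-0.5, -0.3, -2.7]
width: 40.7
grip_force: 101.4
```

Run:
```python
from h import *
s=ctrl.observe();print(s['t'],s['position'].round(1),s['qpos'].round(3),s['wrist_force'].round(1),s['width'])
plan([(slot(-72,1.7,75),YC,-40),(slot(-72,1.7,67),YC,-40)])
snap('wrist','w8',None,1.4)
```

```text
26.9 [607.8  83.2 133. ] [ 0.609  0.628 -0.197  0.511 -1.3   -1.033] [-0.5 -0.3 -2.7] 40.71209908829959
[-0.0384  0.0008  0.0435] [-0.0025  0.0014 -0.0037]
[-0.0051 -0.      0.0061] [0. 0. 0.]
```

View pics/w8.png

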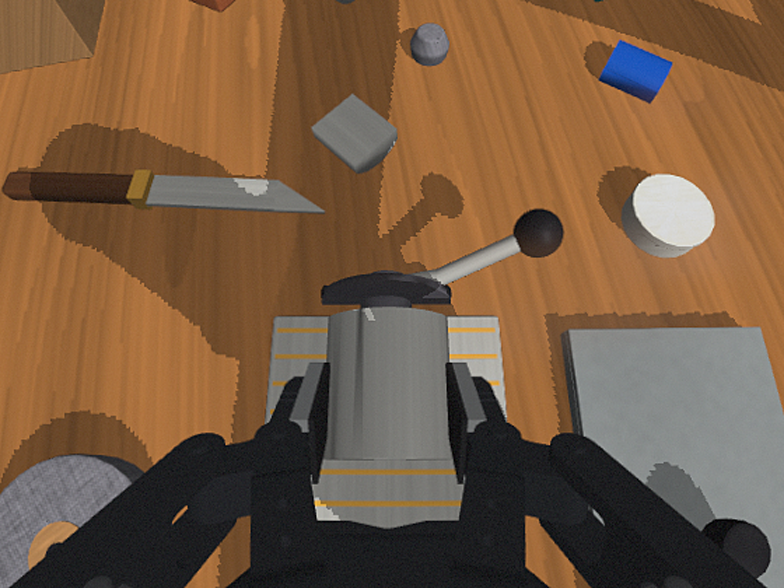

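The blank is held crown up at (388,380), over the chuck and square with its pole lines. Lowering it.

Request:
drive_tool(targets=[[-0.012,0,0.014,-0.0025,0.0014,-0.0037,-1],[-0.026,0.0008,0.029,-0.0025,0.0014,-0.0037,-1],[-0.0384,0.0008,0.0435,-0.0025,0.0014,-0.0037,-1],[-0.0384,0.0008,0.0435,-0.0025,0.0014,-0.0037,-1],[-0.0384,0.0008,0.0435,-0.0025,0.0014,-0.0037,-1]])

```text
t: 27.58
position: [607.8, 85.9, 73.2]
tool_rot: [-0.617, 0.708, -0.225, -0.259]
wrist_force: [1.4, -0.1, -3.6]
width: 40.2
grip_force: 101.4
```

Request:
drive_tool(targets=[[-0.0013,0,0.0015,0,0,0,-1],[-0.0026,0,0.0031,0,0,0,-1],[-0.0026,0,0.0031,0,0,0,-1],[-0.0026,0,0.0031,0,0,0,-1]])

```text
t: 28.08
position: [607.5, 85.8, 69.4]
tool_rot: [-0.617, 0.708, -0.225, -0.259]
wrist_force: [-0.9, -0.6, -3.7]
width: 40.5
grip_force: 101.4
```

Request:
drive_tool(targets=[[-0.0006,0,0.0008,0,0,0,-1],[-0.0013,0,0.0015,0,0,0,-1],[-0.0013,0,0.0015,0,0,0,-1],[-0.0013,0,0.0015,0,0,0,-1]])

```text
t: 28.58
position: [607.5, 85.7, 67.9]
tool_rot: [-0.617, 0.708, -0.225, -0.259]
wrist_force: [-1.9, 0.1, 0.7]
width: 40.5
grip_force: 102.0
```

Request:
drive_tool(targets=[[-0.0003,0,0.0004,0,0,0,-1],[-0.0003,0,0.0004,0,0,0,-1],[-0.0003,0,0.0004,0,0,0,-1]])

```text
t: 28.95
position: [607.5, 85.7, 67.8]
tool_rot: [-0.617, 0.708, -0.225, -0.26]
wrist_force: [-3.4, 1.1, 5.8]
width: 40.2
grip_force: 102.5
```

Request:
drive_tool(targets=[[0,0,0,0,0,0,-0.1],[0,0,0,0,0,0,0.2],[0,0,0,0,0,0,0.5],[0,0,0,0,0,0,0.5],[0,0,-0.015,0,0,0,0.5]])

```text
t: 29.58
position: [608.2, 94.6, 77.8]
tool_rot: [-0.617, 0.708, -0.224, -0.261]
wrist_force: [0.4, 0.4, 0.2]
width: 64.2
grip_force: 0.0
```

Request:
drive_tool(targets=[[0,0,-0.02,0,0,0,0.5],[0,0,-0.045,0,0,0,0.5],[0.02,0,-0.075,0,0,0,0.5],[0.045,0,-0.105,0,0,0,0.5],[0.045,0,-0.105,0,0,0,0.5]])

```text
t: 30.2
position: [615.3, 130.0, 191.8]
tool_rot: [-0.617, 0.709, -0.226, -0.255]
wrist_force: [-0.6, 0.1, 0.1]
width: 64.1
grip_force: 0.0
```

Run:
```python
from h import *
s=ctrl.observe();print(s['t'],s['position'].round(1),s['qpos'].round(3))
snap('wrist','w9',None,1.4); print(blanks('w9',vmin=110))
plan([((600,20,230),-85,0),((600,-110,230),-46.3,0),((605,-160,100),-46.3,35)])
```

```text
30.2 [615.3 130.  191.8] [ 0.663  0.611 -0.052  0.469 -1.457 -0.989]
[(598.6, -128.5, 60.0, 44.4, 125.8)]
[ 0.1105 -0.0009  0.0399] [ 0.0769 -0.6941 -0.2158]
[0.1295 0.0113 0.    ] [-0.      0.     -0.6754]
[0.0396 0.0309 0.13  ] [ 0.     -0.6109 -0.    ]
```

Request:
drive_tool(targets=[[0.022,0,-0.01,0.015,-0.139,-0.043,0.6],[0.044,0,-0.01,0.031,-0.278,-0.086,0.6],[0.066,0,0.01,0.046,-0.416,-0.13,0.6],[0.088,0,0.025,0.062,-0.555,-0.173,0.6],[0.1105,-0.0009,0.0399,0.0769,-0.694,-0.2158,0.6]])

```text
t: 30.88
position: [598.6, 18.7, 228.2]
tool_rot: [0.738, -0.675, -0.002, 0.001]
wrist_force: [-0.1, -1.0, -0.7]
width: 68.3
grip_force: 0.0
```

Request:
drive_tool(targets=[[0.026,0.002,0,0,0,-0.135,0.6],[0.052,0.004,0,0,0,-0.27,0.6],[0.078,0.007,0,0,0,-0.405,0.6],[0.104,0.009,0,0,0,-0.54,0.6],[0.1295,0.0113,0,0,0,-0.6754,0.6]])

```text
t: 31.5
position: [598.9, -111.6, 227.7]
tool_rot: [0.92, -0.391, -0.002, 0.002]
wrist_force: [-0.1, 0.2, 0.2]
width: 68.0
grip_force: 0.0
```

Request:
drive_tool(targets=[[0.01,0.008,0.03,0,-0.15,0,0.6],[0.02,0.015,0.06,0,-0.3,0,0.6],[0.03,0.023,0.1,0,-0.46,0,0.6],[0.0396,0.0309,0.13,0,-0.611,0,0.6],[0.0396,0.0309,0.13,0,-0.611,0,0.6]])

```text
t: 32.12
position: [600.9, -162.5, 87.9]
tool_rot: [0.873, -0.378, -0.286, -0.116]
wrist_force: [-1.0, 0.4, -0.9]
width: 68.1
grip_force: 0.0
```

Request:
drive_tool(targets=[[0,0,0,0,0,0,0.6],[0,0,0,0,0,0,0.6],[0,0,0,0,0,0,0.6]])

```text
t: 32.5
position: [604.6, -160.6, 102.3]
tool_rot: [0.878, -0.375, -0.275, -0.117]
wrist_force: [0.1, 0.5, -0.4]
width: 68.1
grip_force: 0.0
```

Run:
```python
from h import *
s=ctrl.observe();print(s['t'],s['position'].round(1),s['qpos'].round(3))
snap('wrist','w10',(100,60,460,300),2.2); print(blanks('w10'),blanks('w10',vmin=110))
for yaw,c in ((-46.3,(598.3,-147.8)),):
    h=np.array([np.cos(np.radians(yaw)),np.sin(np.radians(yaw))]); w=lambda o,z:(c[0]+o*h[0],c[1]+o*h[1],z)
    plan([(w(-6.8,15),yaw,35),(w(-6.8,7),yaw,35)])
```

```text
32.5 [ 604.6 -160.6  102.3] [-0.178  0.775  0.366 -0.342 -1.667  0.997]
[(385.9, -26.0, 61.6, 49.1, 143.9), (602.5, -133.6, 53.0, 44.1, 126.0)] [(603.9, -135.7, 58.2, 44.1, 125.7)]
[ 0.0329 -0.0047  0.0829] [ 0.0022 -0.0037 -0.0007]
[ 0.0046 -0.      0.0066] [0. 0. 0.]
```

View pics/w10.png

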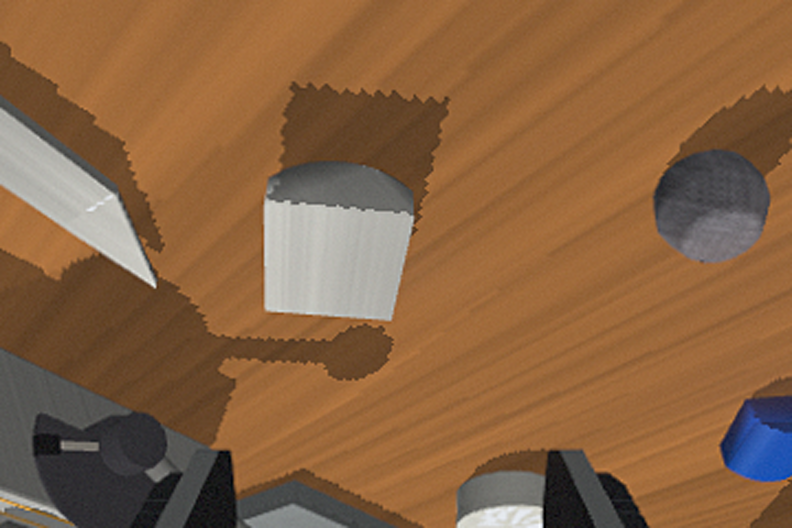

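The blank has been knocked and turned; its flat corners are now at (265,199), (413,215), (391,320) and (265,311) in the crop.

Run:
```python
from h import *
c=atz('w10',[(a/2.2+100,b/2.2+60) for a,b in [(265,199),(413,215),(391,320),(265,311)]],22.7)[:,:2]
m=c.mean(0); print(m)
for i in range(4):
    v=c[(i+1)%4]-c[i]; print('  ',round(np.linalg.norm(v),1),round(np.degrees(np.arctan2(v[1],v[0]))%180,1))
snap('wrist','w11'); print(blanks('w10',smax=40,vmin=150),blanks('w11',smax=40,vmin=150))
yaw=-54.3; h=np.array([np.cos(np.radians(yaw)),np.sin(np.radians(yaw))]); w=lambda o,z:(m[0]+o*h[0],m[1]+o*h[1],z)
plan([(w(-6.8,50),yaw,35),(w(-6.8,7),yaw,35)])
```

```text
[ 601.91014944 -133.25055423]
   43.4 35.0
   51.9 126.7
   44.2 36.8
   53.2 125.8
[(385.3, -25.5, 59.7, 49.1, 143.9), (602.5, -133.6, 53.0, 44.1, 126.0)] [(385.3, -25.7, 59.5, 49.0, 143.8), (602.8, -134.5, 55.0, 43.8, 125.7)]
[ 0.0061 -0.0184  0.0582] [ 0.0824 -0.003   0.1133]
[ 0.0247 -0.      0.0352] [0. 0. 0.]
```

Request:
drive_tool(targets=[[0.002,-0.006,0.02,0.04,-0.0015,0.055,0.4],[0.0061,-0.0184,0.04,0.0824,-0.003,0.1133,0.4],[0.0061,-0.0184,0.0582,0.0824,-0.003,0.1133,0.4],[0.0061,-0.0184,0.0582,0.0824,-0.003,0.1133,0.4],[0.0061,-0.0184,0.0582,0.0824,-0.003,0.1133,0.4]])

```text
t: 33.22
position: [598.1, -128.6, 48.7]
tool_rot: [0.848, -0.436, -0.268, -0.137]
wrist_force: [0.8, -0.1, -0.3]
width: 59.8
grip_force: 0.0
```

Request:
drive_tool(targets=[[0.01,0,0.014,0,0,0,0.4],[0.02,0,0.0285,0,0,0,0.4],[0.02,0,0.0285,0,0,0,0.4],[0.02,0,0.0285,0,0,0,0.4],[0.02,0,0.0285,0,0,0,0.4]])

```text
t: 33.85
position: [597.6, -128.5, 13.2]
tool_rot: [0.848, -0.436, -0.269, -0.137]
wrist_force: [-0.5, 0.5, -0.5]
width: 59.4
grip_force: 0.0
```

Run:
```python
from h import *
s=ctrl.observe();print(s['t'],s['position'].round(1),s['wrist_force'].round(1))
m=(601.9,-133.2);yaw=-54.3; h=np.array([np.cos(np.radians(yaw)),np.sin(np.radians(yaw))]); w=lambda o,z:(m[0]+o*h[0],m[1]+o*h[1],z)
plan([(w(-6.8,7),yaw,35)])
```

```text
33.85 [ 597.6 -128.5   13.2] [-0.5  0.5 -0.5]
[ 0.0031 -0.0007  0.0053] [ 0.0011  0.002  -0.0021]
```

Request:
drive_tool(targets=[[0.0015,-0.0007,0.003,0,0.002,-0.002,0.4],[0.0031,-0.0007,0.0053,0,0.002,-0.002,0.4],[0.0031,-0.0007,0.0053,0,0.002,-0.002,0.1],[0.0031,-0.0007,0.0053,0,0.002,-0.002,-0.3],[0.0031,-0.0007,0.0053,0,0.002,-0.002,-1]], grip_force=100)

```text
t: 34.48
position: [597.8, -127.9, 6.9]
tool_rot: [0.849, -0.435, -0.268, -0.137]
wrist_force: [1.1, -0.6, 1.5]
width: 42.1
grip_force: 101.7
```

Request:
drive_tool(targets=[[0,0,0,0,0,0,-1],[0,0,0,0,0,0,-1],[0,0,0,0,0,0,-1]])

```text
t: 34.85
position: [597.8, -127.8, 6.9]
tool_rot: [0.849, -0.435, -0.268, -0.137]
wrist_force: [1.5, -1.9, 3.1]
width: 41.7
grip_force: 101.8
```

Request:
drive_tool(targets=[[-0.006,0,-0.008,0,0,0,-1],[-0.017,0,-0.025,0,0,0,-1],[-0.034,0,-0.049,0,0,0,-1],[-0.057,0,-0.082,0,0,0,-1],[-0.057,0,-0.082,0,0,0,-1]])

```text
t: 35.48
position: [600.0, -128.4, 111.3]
tool_rot: [0.85, -0.435, -0.264, -0.138]
wrist_force: [-0.3, -0.5, -3.8]
width: 41.8
grip_force: 101.4
```

```bash
cat >> h.py <<'E'
S=(449.8,-170.4)
def W(off,z): return (S[0]+off*hC[0],S[1]+off*hC[1],z)
E
python3 - <<'E'
from h import *
s=ctrl.observe();print(s['t'],s['position'].round(1),s['wrist_force'].round(1),s['width'])
plan([((530,-150,130),-75,-5),(W(9.7,70),YC,-50),(W(9.7,26),YC,-55)])
E
```

```text
35.475 [ 600.  -128.4  111.3] [-0.3 -0.5 -3.8] 41.8179648115044
[-0.03    0.0694 -0.0023] [0.0901 0.6847 0.3585]
[0.0026 0.0865 0.0605] [-0.1902  0.7746  0.3653]
[-0.0337 -0.      0.0283] [-0.      0.0873  0.    ]
```

Request:
drive_tool(targets=[[-0.006,0.014,-0.005,0.018,0.137,0.072,-1],[-0.012,0.028,-0.005,0.036,0.274,0.143,-1],[-0.018,0.042,-0.004,0.054,0.411,0.215,-1],[-0.024,0.056,-0.003,0.072,0.548,0.287,-1],[-0.03,0.0694,-0.0023,0.0901,0.6847,0.3585,-1]])

```text
t: 36.1
position: [526.6, -149.3, 125.8]
tool_rot: [0.792, -0.609, 0.031, 0.029]
wrist_force: [0.3, -0.7, -3.3]
width: 42.0
grip_force: 101.8
```

Request:
drive_tool(targets=[[0,0.017,0.008,-0.038,0.155,0.073,-1],[0,0.034,0.02,-0.076,0.31,0.146,-1],[0.001,0.052,0.033,-0.114,0.465,0.219,-1],[0.002,0.069,0.047,-0.152,0.62,0.292,-1],[0.0026,0.0865,0.0605,-0.19,0.7746,0.3653,-1]])

```text
t: 36.72
position: [446.6, -178.9, 67.8]
tool_rot: [-0.633, 0.681, -0.237, -0.281]
wrist_force: [0.0, -0.7, -3.9]
width: 42.2
grip_force: 102.0
```

Request:
drive_tool(targets=[[0,0,0,0,0,0,-1],[0,0,0,0,0,0,-1],[0,0,0,0,0,0,-1],[0,0,0,0,0,0,-1]])

```text
t: 37.22
position: [448.3, -178.9, 68.4]
tool_rot: [-0.635, 0.681, -0.235, -0.279]
wrist_force: [-0.0, 0.3, -3.0]
width: 42.1
grip_force: 102.2
```

Run:
```python
from h import *
s=ctrl.observe();print(s['t'],s['position'].round(1),s['qpos'].round(3),s['wrist_force'].round(1),s['width'])
plan([(W(9.7,26),YC,-55)])
```

```text
37.225 [ 448.3 -178.9   68.4] [ 0.218  0.445 -0.915  1.043 -0.836 -1.252] [-0.   0.3 -3. ] 42.08205838408778
[-0.028  -0.0017  0.0319] [-0.0194  0.212   0.0621]
```

Request:
drive_tool(targets=[[-0.007,0,0.008,-0.007,0.07,0.02,-1],[-0.014,-0.001,0.016,-0.013,0.14,0.04,-1],[-0.021,-0.0017,0.024,-0.0194,0.212,0.062,-1],[-0.028,-0.0017,0.0319,-0.0194,0.212,0.0621,-1],[-0.028,-0.0017,0.0319,-0.0194,0.212,0.0621,-1]])

```text
t: 37.85
position: [447.4, -180.3, 24.9]
tool_rot: [-0.582, 0.669, -0.302, -0.35]
wrist_force: [-0.7, -0.7, -2.4]
width: 41.7
grip_force: 102.2
```

Request:
drive_tool(targets=[[0,0,0,0,0,0,-1],[0,0,0,0,0,0,-1],[0,0,0,0,0,0,-1],[0,0,0,0,0,0,-1]])

```text
t: 38.35
position: [447.6, -180.1, 25.4]
tool_rot: [-0.582, 0.669, -0.303, -0.349]
wrist_force: [-0.8, -0.8, -2.3]
width: 42.2
grip_force: 102.2
```

Run:
```python
from h import *
s=ctrl.observe();print(s['t'],s['position'].round(1),s['wrist_force'].round(1),s['width'])
plan([(W(9.7,18.0),YC,-55)])
```

```text
38.35 [ 447.6 -180.1   25.4] [-0.8 -0.8 -2.3] 42.219360169505755
[-0.0062 -0.0008  0.0041] [ 0.0007 -0.0012  0.0017]
```

Request:
drive_tool(targets=[[-0.003,-0.0008,0.002,0,-0.001,0.0017,-1],[-0.0045,-0.0008,0.003,0,-0.001,0.0017,-1],[-0.0045,-0.0008,0.003,0,-0.001,0.0017,-1]])

```text
t: 38.72
position: [448.2, -180.1, 19.5]
tool_rot: [-0.582, 0.669, -0.303, -0.349]
wrist_force: [0.1, 0.8, -3.2]
width: 41.9
grip_force: 102.2
```

Request:
drive_tool(targets=[[-0.0008,0,0.0006,0,0,0,-1],[-0.0017,0,0.0011,0,0,0,-1],[-0.0017,0,0.0011,0,0,0,-1]])

```text
t: 39.1
position: [448.4, -180.1, 18.0]
tool_rot: [-0.582, 0.669, -0.303, -0.349]
wrist_force: [-0.3, -0.3, -0.7]
width: 41.9
grip_force: 102.5
```

Request:
drive_tool(targets=[[-0.0004,0,0.0003,0,0,0,-1],[-0.0004,0,0.0003,0,0,0,-0.1],[-0.0004,0,0.0003,0,0,0,0.2],[-0.0004,0,0.0003,0,0,0,0.5],[-0.0004,0,0.0003,0,0,0,0.5]])

```text
t: 39.72
position: [448.4, -180.1, 17.2]
tool_rot: [-0.582, 0.669, -0.303, -0.349]
wrist_force: [-0.6, -0.9, 0.6]
width: 64.1
grip_force: 0.0
```

Request:
drive_tool(targets=[[0,0,-0.015,0,0,0,0.5],[0,0,-0.04,0,0,0,0.5],[0,0,-0.06,0,0,0,0.5],[0.02,0,-0.075,0,0,0,0.5],[0.035,0,-0.085,0,0,0,0.5]])

```text
t: 40.35
position: [455.5, -130.5, 95.4]
tool_rot: [-0.582, 0.669, -0.303, -0.349]
wrist_force: [-0.3, -1.0, 0.4]
width: 63.7
grip_force: 0.0
```

Run:
```python
from h import *
s=ctrl.observe();print(s['t'],s['position'].round(1),s['width'])
plan([(W(-20,150),YC,-5),(W(50,110),YC,45),(W(46.5,62),YC,50),(W(0.5,23.3),YC,50)])
```

```text
40.35 [ 455.5 -130.5   95.4] 63.701906764289774
[ 0.0564  0.0002 -0.0147] [ 5.000e-04 -8.729e-01  5.000e-04]
[ 0.0662 -0.      0.0459] [-0.     -0.8727 -0.    ]
[0.0315 0.     0.0364] [ 0.     -0.0873 -0.    ]
[ 0.0001 -0.      0.0601] [0. 0. 0.]
```

Same sequence as for the first blank.

Request:
drive_tool(targets=[[0.011,0,-0.01,0,-0.175,0,0.5],[0.023,0,-0.02,0,-0.35,0,0.5],[0.034,0,-0.02,0,-0.524,0,0.5],[0.045,0,-0.015,0,-0.7,0,0.5],[0.0566,0,-0.015,0,-0.873,0,0.5]])

```text
t: 40.98
position: [451.9, -150.6, 150.2]
tool_rot: [-0.656, 0.754, -0.027, -0.031]
wrist_force: [0.1, -1.2, -0.2]
width: 63.9
grip_force: 0.0
```

Request:
drive_tool(targets=[[0.013,0,0.01,0,-0.175,0,0.5],[0.026,0,0.02,0,-0.35,0,0.5],[0.04,0,0.03,0,-0.524,0,0.5],[0.053,0,0.04,0,-0.7,0,0.5],[0.0662,0,0.0459,0,-0.873,0,0.5]])

```text
t: 41.6
position: [442.9, -221.1, 109.9]
tool_rot: [-0.605, 0.697, 0.252, 0.291]
wrist_force: [0.0, 0.3, -0.6]
width: 64.0
grip_force: 0.0
```

Request:
drive_tool(targets=[[0.016,0,0.018,0,-0.0873,0,0.5],[0.0315,0,0.0364,0,-0.0873,0,0.5],[0.0315,0,0.0364,0,-0.0873,0,0.5],[0.0315,0,0.0364,0,-0.0873,0,0.5],[0.0315,0,0.0364,0,-0.0873,0,0.5]])

```text
t: 42.22
position: [444.0, -216.3, 63.3]
tool_rot: [-0.596, 0.684, 0.276, 0.319]
wrist_force: [1.0, 0.2, 0.3]
width: 64.1
grip_force: 0.0
```

Run:
```python
from h import *
s=ctrl.observe();print(s['t'],s['position'].round(1),s['width'])
plan([(W(0.5,23.3),YC,50)])
snap('wrist','w12')
# check against the view w7 of the first standing blank: same pose, compare centre crops
a=np.load('pics/w7.npz')['im'][170:290,225:330].astype(int); b=np.load('pics/w12.npz')['im'][170:290,225:330].astype(int)
g=lambda i: np.argwhere((i.max(2)-i.min(2)<25)&(i.mean(2)>90))
for i in (a,b):
    p=g(i); print(len(p),p.mean(0).round(1),np.percentile(p,2,axis=0),np.percentile(p,98,axis=0))
```

```text
42.225 [ 444.  -216.3   63.3] 64.13994136882377
[0.0011 0.0006 0.0608] [-0.0002 -0.0019  0.0023]
6448 [69.9 55.3] [20.  4.] [118.    99.06]
6525 [69.4 54.4] [19.  4.] [118.  99.]
```

The standing blank appears in the same place as before. Advance, grip, lift.

Request:
drive_tool(targets=[[0,0,0.02,0,-0.002,0,0.5],[0,0,0.04,0,-0.002,0,0.5],[0,0,0.055,0,-0.002,0,0.5],[0,0,0.0603,0,-0.002,0,0.5],[0,0,0.0603,0,-0.002,0,0.5]])

```text
t: 42.9
position: [449.6, -170.7, 22.6]
tool_rot: [-0.594, 0.684, 0.279, 0.319]
wrist_force: [0.2, -0.2, -0.8]
width: 64.4
grip_force: 0.0
```

Request:
drive_tool(targets=[[0,0,0,0,0,0,0.5],[0,0,0,0,0,0,0.5],[0,0,0,0,0,0,0.5]])

```text
t: 43.28
position: [449.7, -171.3, 23.1]
tool_rot: [-0.594, 0.684, 0.278, 0.32]
wrist_force: [-0.4, -0.1, -0.2]
width: 63.9
grip_force: 0.0
```

Request:
drive_tool(targets=[[0,0,0,0,0,0,0.2],[0,0,0,0,0,0,-0.2],[0,0,0,0,0,0,-1],[0,0,0,0,0,0,-1],[0,0,0,0,0,0,-1]], grip_force=100)

```text
t: 43.9
position: [449.7, -171.3, 23.5]
tool_rot: [-0.594, 0.684, 0.278, 0.32]
wrist_force: [-1.3, -3.1, 5.3]
width: 40.5
grip_force: 100.3
```

Request:
drive_tool(targets=[[0,0,0,0,0,0,-1],[0,0,0,0,0,0,-1],[-0.0077,0,-0.0064,0,0,0,-1],[-0.031,0,-0.0257,0,0,0,-1],[-0.0613,0,-0.0514,0,0,0,-1]])

```text
t: 44.52
position: [449.1, -170.6, 102.5]
tool_rot: [-0.593, 0.685, 0.279, 0.319]
wrist_force: [0.0, -0.6, -3.4]
width: 40.5
grip_force: 101.2
```

Request:
drive_tool(targets=[[-0.015,0,-0.013,0,0,0,-1],[-0.015,0,-0.013,0,0,0,-1],[-0.015,0,-0.013,0,0,0,-1]])

```text
t: 44.9
position: [449.1, -171.0, 121.5]
tool_rot: [-0.593, 0.684, 0.279, 0.319]
wrist_force: [0.1, -0.8, -4.6]
width: 40.3
grip_force: 101.3
```

Run:
```python
from h import *
s=ctrl.observe();print(s['t'],s['position'].round(1),s['wrist_force'].round(1),s['width'])
plan([((500,-70,165),YC,5),(slot(-2,1.7,135),YC,-40)])
```

```text
44.9 [ 449.1 -171.   121.5] [ 0.1 -0.8 -4.6] 40.31492282784539
[-0.1021 -0.0361  0.0543] [ 0.0024  0.7885 -0.0026]
[-0.2346 -0.0849  0.0506] [-0.      0.7854  0.    ]
```

Request:
drive_tool(targets=[[-0.02,-0.007,0.004,0,0.157,0,-1],[-0.04,-0.014,0.012,0,0.314,0,-1],[-0.061,-0.0215,0.025,0.001,0.471,-0.001,-1],[-0.082,-0.029,0.04,0.002,0.629,-0.002,-1],[-0.1021,-0.0361,0.0543,0.0024,0.7885,-0.0026,-1]])

```text
t: 45.52
position: [499.7, -69.3, 165.3]
tool_rot: [-0.656, 0.754, 0.027, 0.031]
wrist_force: [-0.2, -1.6, -4.3]
width: 40.0
grip_force: 101.4
```

Request:
drive_tool(targets=[[-0.04,-0.014,0.002,0,0.135,0,-1],[-0.08,-0.028,0.005,0,0.27,0,-1],[-0.12,-0.043,0.012,0,0.41,0,-1],[-0.16,-0.058,0.022,0,0.55,0,-1],[-0.2,-0.072,0.036,0,0.69,0,-1]])

```text
t: 46.15
position: [599.4, 121.3, 145.9]
tool_rot: [-0.626, 0.72, -0.197, -0.226]
wrist_force: [1.9, 0.9, -2.6]
width: 40.3
grip_force: 101.5
```

Request:
drive_tool(targets=[[0,0,0,0,0,0,-1],[0,0,0,0,0,0,-1],[0,0,0,0,0,0,-1],[0,0,0,0,0,0,-1]])

```text
t: 46.65
position: [599.7, 118.8, 149.3]
tool_rot: [-0.626, 0.722, -0.196, -0.223]
wrist_force: [-0.2, -0.9, -2.9]
width: 40.1
grip_force: 101.3
```

Run:
```python
from h import *
s=ctrl.observe();print(s['t'],s['position'].round(1),s['wrist_force'].round(1),s['width'])
plan([(slot(-2,1.7,90),YC,-40),(slot(-2,1.7,72),YC,-40)])
```

```text
46.65 [599.7 118.8 149.3] [-0.2 -0.9 -2.9] 40.09295110564319
[-0.0643 -0.0121  0.0278] [-0.0023  0.0965 -0.0033]
[-0.0116 -0.      0.0138] [0. 0. 0.]
```

Request:
drive_tool(targets=[[-0.016,-0.003,0.007,0,0.024,0,-1],[-0.032,-0.006,0.014,0,0.048,0,-1],[-0.048,-0.009,0.021,-0.001,0.072,-0.002,-1],[-0.0643,-0.0121,0.0278,-0.0023,0.0965,-0.0033,-1],[-0.0643,-0.0121,0.0278,-0.0023,0.0965,-0.0033,-1]])

```text
t: 47.28
position: [616.5, 155.8, 85.3]
tool_rot: [-0.618, 0.707, -0.225, -0.261]
wrist_force: [0.5, 0.7, -2.7]
width: 40.5
grip_force: 101.3
```

Request:
drive_tool(targets=[[0,0,0,0,0,0,-1],[0,0,0,0,0,0,-1],[0,0,0,0,0,0,-1],[0,0,0,0,0,0,-1]])

```text
t: 47.78
position: [617.2, 154.9, 89.0]
tool_rot: [-0.617, 0.708, -0.225, -0.259]
wrist_force: [-0.4, -0.2, -2.7]
width: 40.2
grip_force: 101.3
```

Run:
```python
from h import *
s=ctrl.observe();print(s['t'],s['position'].round(1),s['wrist_force'].round(1),s['width'])
plan([(slot(-2,1.7,70.5),YC,-40)])
```

```text
47.775 [617.2 154.9  89. ] [-0.4 -0.2 -2.7] 40.158980840984626
[-0.0112 -0.0002  0.0147] [-0.0003 -0.0014  0.0017]
```

Request:
drive_tool(targets=[[-0.004,0,0.005,0,-0.0014,0.0017,-1],[-0.008,0,0.01,0,-0.0014,0.0017,-1],[-0.0112,0,0.0147,0,-0.0014,0.0017,-1],[-0.0112,0,0.0147,0,-0.0014,0.0017,-1],[-0.0112,0,0.0147,0,-0.0014,0.0017,-1]])

```text
t: 48.4
position: [617.0, 154.2, 70.0]
tool_rot: [-0.617, 0.709, -0.225, -0.258]
wrist_force: [-0.4, 0.4, -2.6]
width: 40.4
grip_force: 101.3
```

Request:
drive_tool(targets=[[-0.0006,0,0.0008,0,0,0,-1],[-0.0013,0,0.0015,0,0,0,-1],[-0.0013,0,0.0015,0,0,0,-1],[-0.0013,0,0.0015,0,0,0,-1]])

```text
t: 48.9
position: [617.0, 154.3, 68.4]
tool_rot: [-0.617, 0.709, -0.225, -0.258]
wrist_force: [-1.0, -0.3, -0.8]
width: 40.3
grip_force: 101.5
```

Request:
drive_tool(targets=[[-0.0004,0,0.0005,0,0,0,-1],[-0.0004,0,0.0005,0,0,0,-1],[-0.0004,0,0.0005,0,0,0,-0.1],[-0.0004,0,0.0005,0,0,0,0.2],[-0.0004,0,0.0005,0,0,0,0.5]])

```text
t: 49.52
position: [617.0, 154.1, 66.9]
tool_rot: [-0.617, 0.709, -0.224, -0.258]
wrist_force: [0.3, 0.2, 0.9]
width: 64.1
grip_force: 0.0
```

Request:
drive_tool(targets=[[0,0,0,0,0,0,0.5],[0,0,-0.02,0,0,0,0.5],[0,0,-0.05,0,0,0,0.5],[0.02,0,-0.08,0,0,0,0.5],[0.045,0,-0.115,0,0,0,0.5]])

```text
t: 50.15
position: [622.2, 193.5, 184.5]
tool_rot: [-0.617, 0.708, -0.224, -0.259]
wrist_force: [-0.2, 0.3, -0.7]
width: 63.9
grip_force: 0.0
```

Run:
```python
from h import *
s=ctrl.observe();print(s['t'],s['position'].round(1),s['qpos'].round(3))
plan([((570,50,230),-95,0),((570,-150,230),-71,0),((590,-330,220),-48,0),((600,-340,110),-48,35)])
```

```text
50.15 [622.2 193.5 184.5] [ 0.727  0.682  0.072  0.43  -1.536 -1.009]
[0.1435 0.0319 0.0614] [ 0.02   -0.7001 -0.0487]
[ 0.1992 -0.0174 -0.    ] [-0.      0.     -0.4189]
[0.1767 0.0397 0.01  ] [-0.      0.     -0.4014]
[ 0.0141 -0.0007  0.11  ] [ 0.     -0.6109 -0.    ]
```

Request:
drive_tool(targets=[[0.028,0.006,-0.01,0.004,-0.14,-0.01,0.6],[0.057,0.013,0,0.008,-0.28,-0.02,0.6],[0.086,0.019,0.02,0.012,-0.42,-0.03,0.6],[0.115,0.025,0.04,0.016,-0.56,-0.04,0.6],[0.1435,0.0319,0.0614,0.02,-0.7,-0.0487,0.6]])

```text
t: 50.78
position: [569.7, 49.0, 230.5]
tool_rot: [-0.676, 0.737, 0.001, 0.004]
wrist_force: [0.8, -0.5, -0.0]
width: 68.4
grip_force: 0.0
```

Request:
drive_tool(targets=[[0.04,-0.003,0,0,0,-0.084,0.6],[0.08,-0.007,0,0,0,-0.168,0.6],[0.12,-0.01,0,0,0,-0.25,0.6],[0.16,-0.014,0,0,0,-0.335,0.6],[0.1992,-0.0174,0,0,0,-0.419,0.6]])

```text
t: 51.4
position: [569.8, -151.5, 229.4]
tool_rot: [0.815, -0.58, 0.0, -0.001]
wrist_force: [0.3, 0.1, 0.3]
width: 68.1
grip_force: 0.0
```

Request:
drive_tool(targets=[[0.035,0.008,0,0,0,-0.08,0.6],[0.07,0.016,0,0,0,-0.16,0.6],[0.105,0.024,0,0,0,-0.24,0.6],[0.14,0.032,0.005,0,0,-0.32,0.6],[0.1767,0.0397,0.01,0,0,-0.4,0.6]])

```text
t: 52.02
position: [590.0, -331.2, 219.1]
tool_rot: [0.914, -0.406, 0.001, -0.001]
wrist_force: [0.4, 0.3, 0.9]
width: 68.2
grip_force: 0.0
```

Request:
drive_tool(targets=[[0.003,0,0.025,0,-0.14,0,0.6],[0.007,0,0.055,0,-0.28,0,0.6],[0.01,0,0.085,0,-0.42,0,0.6],[0.0141,0,0.11,0,-0.56,0,0.6],[0.0141,0,0.11,0,-0.611,0,0.6]])

```text
t: 52.65
position: [598.3, -340.5, 102.7]
tool_rot: [0.869, -0.389, -0.28, -0.125]
wrist_force: [-1.2, -0.1, 0.6]
width: 67.9
grip_force: 0.0
```

Request:
drive_tool(targets=[[0,0,0,0,0,0,0.6],[0,0,0,0,0,0,0.6],[0,0,0,0,0,0,0.6],[0,0,0,0,0,0,0.6]])

```text
t: 53.15
position: [599.8, -340.2, 110.8]
tool_rot: [0.872, -0.388, -0.273, -0.123]
wrist_force: [-0.5, -0.6, 0.2]
width: 68.4
grip_force: 0.0
```

Run:
```python
from h import *
s=ctrl.observe();print(s['t'],s['position'].round(1),s['qpos'].round(3))
snap('wrist','w13',(130,50,490,320),2.2); print(blanks('w13'),blanks('w13',smax=40,vmin=150))
```

```text
53.15 [ 599.8 -340.2  110.8] [-0.398  0.904  0.627 -0.259 -1.846  1.131]
[(382.9, -30.0, 60.4, 59.3, 113.8), (601.7, -332.4, 53.8, 44.0, 131.9)] [(383.7, -31.0, 60.9, 53.6, 43.3), (601.7, -332.4, 53.8, 44.0, 131.9)]
```

View pics/w13.png

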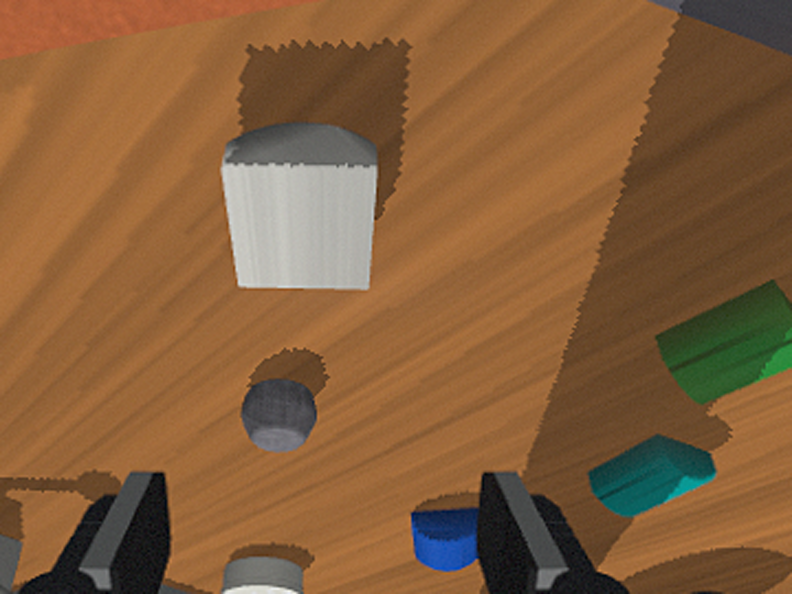

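The flat corners are at (221,163), (378,167), (369,289) and (239,287), so this blank has not moved. Its right end is clear of the bar.

Run:
```python
from h import *
c=atz('w13',[(a/2.2+130,b/2.2+50) for a,b in [(221,163),(378,167),(369,289),(239,287)]],22.7)[:,:2]
m=c.mean(0); print(m)
for i in range(4):
    v=c[(i+1)%4]-c[i]; print('  ',round(np.linalg.norm(v),1),round(np.degrees(np.arctan2(v[1],v[0]))%180,1))
yaw=-48; h=np.array([np.cos(np.radians(yaw)),np.sin(np.radians(yaw))]); w=lambda o,z:(m[0]+o*h[0],m[1]+o*h[1],z)
plan([(w(-6.8,50),yaw,35),(w(-6.8,15),yaw,35)])
```

```text
[ 600.83907684 -332.1977423 ]
   44.1 40.1
   52.0 132.1
   44.1 40.7
   52.5 132.1
[ 0.0247 -0.0059  0.0565] [-0.003  -0.0019  0.0006]
[ 0.0201 -0.      0.0287] [0. 0. 0.]
```

Request:
drive_tool(targets=[[0.008,-0.002,0.02,-0.003,-0.002,0,0.5],[0.016,-0.004,0.04,-0.003,-0.002,0,0.5],[0.0247,-0.0059,0.0565,-0.003,-0.002,0,0.5],[0.0247,-0.0059,0.0565,-0.003,-0.002,0,0.5],[0.0247,-0.0059,0.0565,-0.003,-0.002,0,0.5]])

```text
t: 53.82
position: [596.4, -327.8, 49.6]
tool_rot: [0.871, -0.388, -0.275, -0.122]
wrist_force: [-0.3, -0.7, 0.9]
width: 63.9
grip_force: 0.0
```

Request:
drive_tool(targets=[[0.01,0,0.014,0,0,0,0.5],[0.02,0,0.0285,0,0,0,0.5],[0.02,0,0.0285,0,0,0,0.5],[0.02,0,0.0285,0,0,0,0.5],[0.02,0,0.0285,0,0,0,0.5]])

```text
t: 54.45
position: [596.4, -327.7, 14.6]
tool_rot: [0.871, -0.388, -0.275, -0.122]
wrist_force: [0.7, 0.6, -0.2]
width: 63.8
grip_force: 0.0
```

Run:
```python
from h import *
s=ctrl.observe();print(s['t'],s['position'].round(1),s['wrist_force'].round(1))
m=(600.7,-331.5);yaw=-48; h=np.array([np.cos(np.radians(yaw)),np.sin(np.radians(yaw))]); w=lambda o,z:(m[0]+o*h[0],m[1]+o*h[1],z)
plan([(w(-6.8,7),yaw,35)])
```

```text
54.45 [ 596.4 -327.7   14.6] [ 0.7  0.6 -0.2]
[ 0.0035 -0.0006  0.0069] [0.0002 0.0005 0.0001]
```

Request:
drive_tool(targets=[[0.0018,-0.0006,0.0035,0,0,0,0.5],[0.0035,-0.0006,0.0066,0,0,0,0.5],[0.0035,-0.0006,0.0066,0,0,0,0.1],[0.0035,-0.0006,0.0066,0,0,0,-0.3],[0.0035,-0.0006,0.0066,0,0,0,-1]], grip_force=100)

```text
t: 55.08
position: [596.1, -326.6, 6.7]
tool_rot: [0.871, -0.388, -0.275, -0.122]
wrist_force: [0.8, -0.9, 0.1]
width: 42.3
grip_force: 101.7
```

Request:
drive_tool(targets=[[0,0,0,0,0,0,-1],[0,0,0,0,0,0,-1],[0,0,0,0,0,0,-1]])

```text
t: 55.45
position: [596.0, -326.4, 6.7]
tool_rot: [0.871, -0.388, -0.275, -0.122]
wrist_force: [1.9, -1.3, 0.7]
width: 41.8
grip_force: 101.7
```

Request:
drive_tool(targets=[[-0.006,0,-0.008,0,0,0,-1],[-0.017,0,-0.025,0,0,0,-1],[-0.034,0,-0.049,0,0,0,-1],[-0.057,0,-0.082,0,0,0,-1],[-0.057,0,-0.082,0,0,0,-1]])

```text
t: 56.08
position: [598.1, -328.0, 112.3]
tool_rot: [0.873, -0.388, -0.271, -0.122]
wrist_force: [0.7, -0.9, -2.9]
width: 41.8
grip_force: 101.5
```

Run:
```python
from h import *
s=ctrl.observe();print(s['t'],s['position'].round(1),s['wrist_force'].round(1),s['width'])
plan([((530,-250,140),-65,5),((480,-200,130),-85,-30),(W(9.7,30),YC,-55)])
```

```text
56.075 [ 598.1 -328.   112.3] [ 0.7 -0.9 -2.9] 41.81615469816862
[-0.1009 -0.0018  0.0359] [0.099  0.5121 0.284 ]
[-0.0653  0.0242  0.0158] [-0.0767  0.6046  0.3461]
[-0.0696  0.0297  0.0753] [-0.1545  0.4344  0.1686]
```

Request:
drive_tool(targets=[[-0.02,0,0.003,0.02,0.102,0.057,-1],[-0.04,0,0.008,0.04,0.205,0.114,-1],[-0.06,-0.001,0.015,0.06,0.307,0.17,-1],[-0.08,-0.0015,0.025,0.08,0.41,0.227,-1],[-0.1009,-0.0018,0.0359,0.099,0.512,0.284,-1]])

```text
t: 56.7
position: [527.2, -248.0, 135.2]
tool_rot: [0.842, -0.538, -0.041, -0.023]
wrist_force: [0.4, 0.3, -2.5]
width: 41.8
grip_force: 101.8
```

Request:
drive_tool(targets=[[-0.013,0.005,0.003,-0.015,0.121,0.069,-1],[-0.026,0.01,0.006,-0.031,0.242,0.138,-1],[-0.039,0.0145,0.009,-0.046,0.363,0.208,-1],[-0.052,0.019,0.012,-0.061,0.484,0.277,-1],[-0.0653,0.0242,0.0158,-0.0767,0.6046,0.346,-1]])

```text
t: 57.32
position: [480.9, -205.6, 127.5]
tool_rot: [0.726, -0.647, 0.164, 0.165]
wrist_force: [0.3, -0.8, -3.2]
width: 41.6
grip_force: 101.9
```

Request:
drive_tool(targets=[[-0.01,0.006,0.01,-0.031,0.087,0.034,-1],[-0.02,0.012,0.02,-0.062,0.174,0.068,-1],[-0.03,0.018,0.033,-0.093,0.26,0.101,-1],[-0.04,0.024,0.046,-0.124,0.35,0.135,-1],[-0.05,0.0297,0.06,-0.1545,0.4344,0.1686,-1]])

```text
t: 57.95
position: [448.6, -191.6, 51.8]
tool_rot: [-0.603, 0.665, -0.28, -0.34]
wrist_force: [0.9, 0.2, -2.6]
width: 42.1
grip_force: 102.0
```

Request:
drive_tool(targets=[[0,0,0,0,0,0,-1],[0,0,0,0,0,0,-1],[0,0,0,0,0,0,-1],[0,0,0,0,0,0,-1]])

```text
t: 58.45
position: [449.0, -192.1, 53.0]
tool_rot: [-0.603, 0.666, -0.279, -0.339]
wrist_force: [-0.5, -0.3, -3.5]
width: 41.8
grip_force: 102.1
```

Run:
```python
from h import *
s=ctrl.observe();print(s['t'],s['position'].round(1),s['wrist_force'].round(1),s['width'])
plan([(W(9.7,26),YC,-55)])
```

```text
58.45 [ 449.  -192.1   53. ] [-0.5 -0.3 -3.5] 41.81731576188424
[-0.0287  0.0009  0.0073] [0.0038 0.0513 0.0437]
```

Request:
drive_tool(targets=[[-0.01,0,0.003,0.002,0.025,0.02,-1],[-0.02,0.0009,0.005,0.0038,0.051,0.0437,-1],[-0.0287,0.0009,0.0073,0.0038,0.051,0.0437,-1],[-0.0287,0.0009,0.0073,0.0038,0.051,0.0437,-1],[-0.0287,0.0009,0.0073,0.0038,0.051,0.0437,-1]])

```text
t: 59.08
position: [448.3, -180.0, 25.4]
tool_rot: [-0.582, 0.669, -0.303, -0.349]
wrist_force: [0.3, -0.7, -2.6]
width: 41.7
grip_force: 102.1
```

Request:
drive_tool(targets=[[0,0,0,0,0,0,-1],[0,0,0,0,0,0,-1],[0,0,0,0,0,0,-1]])

```text
t: 59.45
position: [448.2, -179.9, 25.2]
tool_rot: [-0.582, 0.669, -0.303, -0.349]
wrist_force: [-0.0, 0.2, -3.2]
width: 42.3
grip_force: 102.1
```

Run:
```python
from h import *
s=ctrl.observe();print(s['t'],s['position'].round(1),s['wrist_force'].round(1),s['width'])
plan([(W(9.7,20),YC,-55)])
```

```text
59.45 [ 448.2 -179.9   25.2] [-0.   0.2 -3.2] 42.33076996707546
[-0.0042 -0.0003  0.0031] [ 0.0007 -0.0008  0.0019]
```

Request:
drive_tool(targets=[[-0.002,0,0.0015,0,0,0.0019,-1],[-0.0042,0,0.0031,0,0,0.0019,-1],[-0.0042,0,0.0031,0,0,0.0019,-1]])

```text
t: 59.82
position: [448.0, -180.0, 19.6]
tool_rot: [-0.582, 0.669, -0.303, -0.349]
wrist_force: [0.3, -0.2, -3.1]
width: 41.8
grip_force: 102.1
```

Request:
drive_tool(targets=[[-0.0008,0,0.0006,0,0,0,-1],[-0.0014,0,0.001,0,0,0,-1],[-0.0014,0,0.001,0,0,0,-1]])

```text
t: 60.2
position: [448.1, -180.0, 18.1]
tool_rot: [-0.582, 0.669, -0.303, -0.349]
wrist_force: [0.3, -0.5, -2.7]
width: 41.9
grip_force: 102.1
```

Request:
drive_tool(targets=[[-0.0006,0,0.0005,0,0,0,-1],[-0.0006,0,0.0005,0,0,0,-1],[-0.0006,0,0.0005,0,0,0,-1]])

```text
t: 60.58
position: [448.1, -180.0, 17.3]
tool_rot: [-0.582, 0.669, -0.303, -0.349]
wrist_force: [1.6, 0.6, -2.2]
width: 42.1
grip_force: 102.1
```

Request:
drive_tool(targets=[[-0.0006,0,0.0005,0,0,0,-1],[-0.0006,0,0.0005,0,0,0,-1],[-0.0006,0,0.0005,0,0,0,-1]])

```text
t: 60.95
position: [448.2, -180.3, 17.1]
tool_rot: [-0.581, 0.669, -0.304, -0.349]
wrist_force: [-0.6, 1.4, 3.4]
width: 41.9
grip_force: 102.6
```

Contact. Release, retreat and swing over, as before.

Request:
drive_tool(targets=[[0,0,0,0,0,0,-0.1],[0,0,0,0,0,0,0.2],[0,0,0,0,0,0,0.5],[0,0,0,0,0,0,0.5]])

```text
t: 61.45
position: [448.1, -180.1, 16.4]
tool_rot: [-0.582, 0.669, -0.303, -0.349]
wrist_force: [1.0, 0.7, -0.4]
width: 64.2
grip_force: 0.0
```

Request:
drive_tool(targets=[[0,0,-0.015,0,0,0,0.5],[0,0,-0.04,0,0,0,0.5],[0,0,-0.06,0,0,0,0.5],[0.02,0,-0.075,0,0,0,0.5],[0.035,0,-0.085,0,0,0,0.5]])

```text
t: 62.08
position: [455.2, -130.5, 94.6]
tool_rot: [-0.582, 0.669, -0.303, -0.349]
wrist_force: [0.3, -0.0, -0.6]
width: 64.0
grip_force: 0.0
```

Request:
drive_tool(targets=[[0.011,0,-0.01,0,-0.175,0,0.5],[0.023,0,-0.02,0,-0.35,0,0.5],[0.034,0,-0.02,0,-0.524,0,0.5],[0.045,0,-0.015,0,-0.7,0,0.5],[0.0566,0,-0.015,0,-0.873,0,0.5]])

```text
t: 62.7
position: [451.6, -150.6, 149.4]
tool_rot: [-0.656, 0.754, -0.027, -0.031]
wrist_force: [-0.1, -0.4, -0.1]
width: 64.2
grip_force: 0.0
```

Request:
drive_tool(targets=[[0.013,0,0.01,0,-0.175,0,0.5],[0.026,0,0.02,0,-0.35,0,0.5],[0.04,0,0.03,0,-0.524,0,0.5],[0.053,0,0.04,0,-0.7,0,0.5],[0.0662,0,0.0459,0,-0.873,0,0.5]])

```text
t: 63.32
position: [442.6, -221.2, 109.2]
tool_rot: [-0.605, 0.697, 0.252, 0.291]
wrist_force: [0.5, 0.1, 0.5]
width: 64.2
grip_force: 0.0
```

Request:
drive_tool(targets=[[0.016,0,0.018,0,-0.0873,0,0.5],[0.0315,0,0.0364,0,-0.0873,0,0.5],[0.0315,0,0.0364,0,-0.0873,0,0.5],[0.0315,0,0.0364,0,-0.0873,0,0.5],[0.0315,0,0.0364,0,-0.0873,0,0.5]])

```text
t: 63.95
position: [443.7, -216.5, 62.6]
tool_rot: [-0.596, 0.684, 0.276, 0.318]
wrist_force: [-0.0, -0.4, -0.1]
width: 64.1
grip_force: 0.0
```

Run:
```python
from h import *
s=ctrl.observe();print(s['t'],s['position'].round(1),s['width'])
plan([(W(0.5,23.3),YC,50)])
snap('wrist','w14')
b=np.load('pics/w14.npz')['im'][170:290,225:330].astype(int)
p=np.argwhere((b.max(2)-b.min(2)<25)&(b.mean(2)>90)); print(len(p),p.mean(0).round(1))
```

```text
63.95 [ 443.7 -216.5   62.6] 64.08631524235317
[0.0004 0.0004 0.0605] [-0.0004 -0.003   0.0026]
6455 [69.9 54.3]
```

The view matches the previous standing blanks. Advance, grip, lift and carry.

Request:
drive_tool(targets=[[-0.0007,0,0.02,0,-0.002,0,0.5],[-0.0007,0,0.04,0,-0.002,0,0.5],[-0.0007,0,0.055,0,-0.002,0,0.5],[-0.0007,0,0.06,0,-0.002,0,0.5],[-0.0007,0,0.06,0,-0.002,0,0.5]])

```text
t: 64.62
position: [449.3, -170.6, 22.6]
tool_rot: [-0.594, 0.684, 0.278, 0.319]
wrist_force: [-0.1, -0.0, 0.3]
width: 64.4
grip_force: 0.0
```

Request:
drive_tool(targets=[[0,0,0,0,0,0,0.5],[0,0,0,0,0,0,0.5],[0,0,0,0,0,0,0.5]])

```text
t: 65.0
position: [449.4, -171.3, 23.1]
tool_rot: [-0.594, 0.684, 0.277, 0.319]
wrist_force: [0.4, -0.3, 0.7]
width: 63.9
grip_force: 0.0
```

Request:
drive_tool(targets=[[0,0,0,0,0,0,0.2],[0,0,0,0,0,0,-0.2],[0,0,0,0,0,0,-1],[0,0,0,0,0,0,-1],[0,0,0,0,0,0,-1]], grip_force=100)

```text
t: 65.62
position: [449.5, -171.3, 23.5]
tool_rot: [-0.594, 0.684, 0.278, 0.319]
wrist_force: [-0.3, -2.6, 4.9]
width: 39.9
grip_force: 100.3
```

Request:
drive_tool(targets=[[0,0,0,0,0,0,-1],[0,0,0,0,0,0,-1],[-0.0077,0,-0.0064,0,0,0,-1],[-0.031,0,-0.0257,0,0,0,-1],[-0.0613,0,-0.0514,0,0,0,-1]])

```text
t: 66.25
position: [448.8, -170.4, 102.5]
tool_rot: [-0.593, 0.685, 0.279, 0.318]
wrist_force: [0.2, 0.6, -3.2]
width: 40.5
grip_force: 101.2
```

Request:
drive_tool(targets=[[-0.015,0,-0.013,0,0,0,-1],[-0.015,0,-0.013,0,0,0,-1],[-0.015,0,-0.013,0,0,0,-1]])

```text
t: 66.62
position: [448.8, -170.8, 121.5]
tool_rot: [-0.593, 0.684, 0.279, 0.319]
wrist_force: [-0.6, 0.7, -3.0]
width: 40.3
grip_force: 101.3
```

Run:
```python
from h import *
s=ctrl.observe();print(s['t'],s['position'].round(1),s['wrist_force'].round(1),s['width'])
plan([((500,-60,170),YC,5),((570,70,160),YC,-15),(slot(70,1.7,130),YC,-40)])
```

```text
66.625 [ 448.8 -170.8  121.5] [-0.6  0.7 -3. ] 40.303141859647695
[-0.1123 -0.035   0.0585] [ 0.0023  0.7874 -0.0024]
[-0.1371 -0.0512  0.022 ] [-0.      0.3491  0.    ]
[-0.164  -0.035  -0.0129] [-0.      0.4363  0.    ]
```

Request:
drive_tool(targets=[[-0.022,-0.007,0.004,0,0.157,0,-1],[-0.044,-0.014,0.014,0,0.314,0,-1],[-0.067,-0.021,0.027,0.001,0.471,-0.001,-1],[-0.09,-0.028,0.043,0.002,0.629,-0.002,-1],[-0.1123,-0.035,0.0585,0.0023,0.7874,-0.0024,-1]])

```text
t: 67.25
position: [499.6, -59.2, 170.3]
tool_rot: [-0.656, 0.754, 0.027, 0.031]
wrist_force: [-1.2, -0.7, -3.5]
width: 40.4
grip_force: 101.4
```

Request:
drive_tool(targets=[[-0.027,-0.01,0.004,0,0.07,0,-1],[-0.055,-0.02,0.008,0,0.14,0,-1],[-0.082,-0.03,0.013,0,0.21,0,-1],[-0.11,-0.041,0.017,0,0.28,0,-1],[-0.1371,-0.0512,0.022,0,0.349,0,-1]])

```text
t: 67.88
position: [569.2, 70.3, 158.9]
tool_rot: [-0.65, 0.748, -0.086, -0.101]
wrist_force: [-0.1, -1.6, -2.3]
width: 40.4
grip_force: 101.3
```

Request:
drive_tool(targets=[[-0.033,-0.007,-0.004,0,0.087,0,-1],[-0.066,-0.014,-0.008,0,0.174,0,-1],[-0.098,-0.021,-0.011,0,0.26,0,-1],[-0.131,-0.028,-0.0129,0,0.35,0,-1],[-0.164,-0.035,-0.0129,0,0.4363,0,-1]])

```text
t: 68.5
position: [626.8, 225.8, 128.2]
tool_rot: [-0.616, 0.708, -0.226, -0.26]
wrist_force: [0.4, -0.4, -1.8]
width: 40.2
grip_force: 101.4
```

Request:
drive_tool(targets=[[0,0,0,0,0,0,-1],[0,0,0,0,0,0,-1],[0,0,0,0,0,0,-1],[0,0,0,0,0,0,-1]])

```text
t: 69.0
position: [627.6, 224.0, 132.3]
tool_rot: [-0.616, 0.71, -0.225, -0.257]
wrist_force: [0.7, -0.0, -3.0]
width: 40.3
grip_force: 101.3
```

Run:
```python
from h import *
s=ctrl.observe();print(s['t'],s['position'].round(1),s['qpos'].round(2),s['wrist_force'].round(1),s['width'])
plan([(slot(70,1.7,90),YC,-40)])
```

```text
69.0 [627.6 224.  132.3] [ 0.75  0.76  0.09  0.42 -1.49 -1.06] [ 0.7 -0.  -3. ] 40.32482494052518
[-0.0281  0.0007  0.0316] [-0.0018  0.0006 -0.0026]
```

Request:
drive_tool(targets=[[-0.01,0,0.011,0,0,-0.0026,-1],[-0.02,0.0007,0.022,0,0,-0.0026,-1],[-0.0281,0.0007,0.0316,0,0,-0.0026,-1],[-0.0281,0.0007,0.0316,0,0,-0.0026,-1],[-0.0281,0.0007,0.0316,0,0,-0.0026,-1]])

```text
t: 69.62
position: [627.3, 226.3, 89.1]
tool_rot: [-0.617, 0.708, -0.225, -0.258]
wrist_force: [0.7, -0.2, -3.8]
width: 40.3
grip_force: 101.2
```

Request:
drive_tool(targets=[[-0.004,0,0.005,0,0,0,-1],[-0.008,0,0.0095,0,0,0,-1],[-0.0116,0,0.0138,0,0,0,-1],[-0.0116,0,0.0138,0,0,0,-1],[-0.0116,0,0.0138,0,0,0,-1]])

```text
t: 70.25
position: [627.2, 226.2, 71.0]
tool_rot: [-0.617, 0.708, -0.225, -0.258]
wrist_force: [0.2, 0.3, -3.4]
width: 40.5
grip_force: 101.3
```

Request:
drive_tool(targets=[[0,0,0,0,0,0,-1],[0,0,0,0,0,0,-1]])

```text
t: 70.5
position: [627.2, 226.3, 71.2]
tool_rot: [-0.617, 0.708, -0.225, -0.258]
wrist_force: [0.3, -0.4, -3.7]
width: 40.2
grip_force: 101.3
```

Request:
drive_tool(targets=[[-0.0008,0,0.001,0,0,0,-1],[-0.0018,0,0.0021,0,0,0,-1],[-0.0018,0,0.0021,0,0,0,-1],[-0.0018,0,0.0021,0,0,0,-1]])

```text
t: 71.0
position: [627.1, 226.2, 68.4]
tool_rot: [-0.617, 0.708, -0.225, -0.258]
wrist_force: [-0.8, -0.0, -0.8]
width: 40.1
grip_force: 101.4
```

Request:
drive_tool(targets=[[-0.0004,0,0.0005,0,0,0,-1],[-0.0004,0,0.0005,0,0,0,-1],[-0.0004,0,0.0005,0,0,0,-1]])

```text
t: 71.38
position: [627.1, 226.2, 68.4]
tool_rot: [-0.617, 0.708, -0.226, -0.258]
wrist_force: [-2.1, 1.7, 3.1]
width: 40.1
grip_force: 102.0
```

Request:
drive_tool(targets=[[0,0,0,0,0,0,-0.1],[0,0,0,0,0,0,0.2],[0,0,0,0,0,0,0.5],[0,0,0,0,0,0,0.5],[0,0,-0.02,0,0,0,0.5]])

```text
t: 72.0
position: [628.1, 237.7, 81.7]
tool_rot: [-0.617, 0.708, -0.225, -0.26]
wrist_force: [0.2, -0.0, -0.0]
width: 63.8
grip_force: 0.0
```

Request:
drive_tool(targets=[[0,0,-0.03,0,0,0,0.5],[0.01,0,-0.06,0,0,0,0.5],[0.035,0,-0.09,0,0,0,0.5],[0.06,0,-0.12,0,0,0,0.5],[0.06,0,-0.12,0,0,0,0.5]])

```text
t: 72.62
position: [634.3, 270.8, 217.3]
tool_rot: [-0.617, 0.71, -0.226, -0.254]
wrist_force: [0.5, 0.1, 0.1]
width: 64.1
grip_force: 0.0
```

Run:
```python
from h import *
s=ctrl.observe();print(s['t'],s['position'].round(1),s['qpos'].round(2),s['width'])
plan([((560,160,280),-110,0),((530,120,310),-150,0),((510,80,310),-188,0)])
```

```text
72.625 [634.3 270.8 217.3] [ 0.79  0.75  0.29  0.4  -1.69 -1.  ] 64.07111311710109
[0.1325 0.0581 0.0281] [-0.0799 -0.6899  0.2015]
[ 0.0478  0.0145 -0.03  ] [-0.     -0.      0.6981]
[ 0.0373 -0.0246 -0.    ] [ 0.     -0.      0.6632]
```

Request:
drive_tool(targets=[[0.027,0.012,-0.01,-0.016,-0.138,0.04,0.3],[0.053,0.023,0,-0.032,-0.276,0.081,0.3],[0.08,0.035,0.01,-0.048,-0.414,0.121,0.3],[0.106,0.047,0.02,-0.064,-0.552,0.161,0.3],[0.1325,0.0581,0.0281,-0.08,-0.69,0.2015,0.3]])

```text
t: 73.25
position: [558.2, 158.7, 276.8]
tool_rot: [-0.573, 0.82, 0.001, -0.003]
wrist_force: [1.1, -0.6, 0.4]
width: 55.5
grip_force: 0.0
```

Request:
drive_tool(targets=[[0.01,0.003,-0.006,0,0,0.14,0.3],[0.02,0.006,-0.012,0,0,0.28,0.3],[0.03,0.009,-0.018,0,0,0.42,0.3],[0.04,0.012,-0.024,0,0,0.56,0.3],[0.0478,0.0145,-0.03,0,0,0.698,0.3]])

```text
t: 73.88
position: [528.7, 119.2, 306.7]
tool_rot: [-0.256, 0.967, -0.001, -0.005]
wrist_force: [0.1, -0.3, 0.4]
width: 55.4
grip_force: 0.0
```

Request:
drive_tool(targets=[[0.007,-0.005,0,0,0,0.133,0.3],[0.015,-0.01,0,0,0,0.266,0.3],[0.022,-0.015,0,0,0,0.4,0.3],[0.03,-0.02,0,0,0,0.53,0.3],[0.0373,-0.0246,0,0,0,0.663,0.3]])

```text
t: 74.5
position: [508.7, 79.3, 306.8]
tool_rot: [0.072, 0.997, -0.003, -0.004]
wrist_force: [0.5, 0.1, -0.8]
width: 55.2
grip_force: 0.0
```

Request:
drive_tool(targets=[[0,0,0,0,0,0,0.3],[0,0,0,0,0,0,0.3],[0,0,0,0,0,0,0.3]])

```text
t: 74.88
position: [509.4, 80.0, 307.5]
tool_rot: [0.069, 0.998, -0.003, -0.003]
wrist_force: [-0.2, 0.3, -0.3]
width: 55.1
grip_force: 0.0
```

Run:
```python
from h import *
s=ctrl.observe();print(s['t'],s['position'].round(1),s['qpos'].round(2),s['width'])
snap('wrist','w15',None,1.4)
```

```text
74.875 [509.4  80.  307.5] [ 0.47  0.15 -0.12  0.   -1.31 -2.18] 55.053282518573354
```

View pics/w15.png

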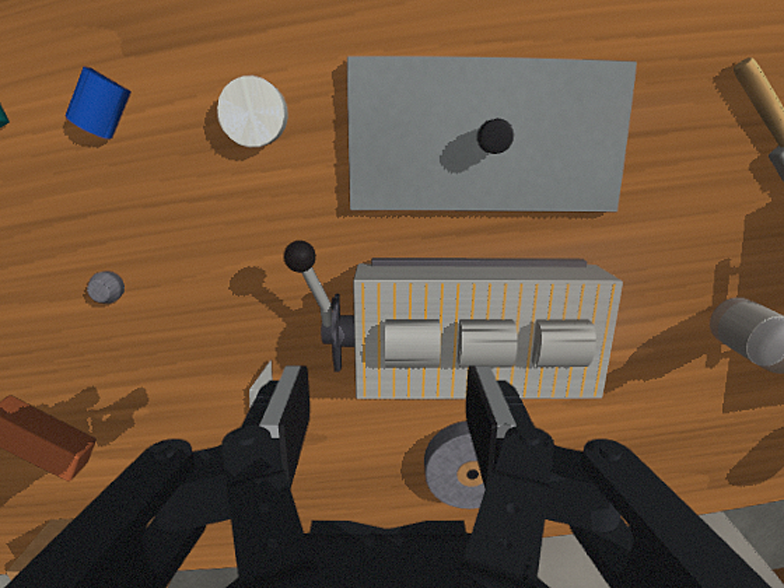

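All three blanks lie crown up, square on the face, at (412,343), (488,343) and (566,343). The lever knob is at (300,256). Next, the lever.

Run:
```python
from h import *
k=1.4
K3=tri(('w15',(300/k,256/k)),('w1',(210/k,211/k)),('w2',(24/k,149/k)),('sc0',(371/k,276/k))); print(K3.round(1))
f=atz('w15',[(358/k,280/k),(622/k,281/k),(604/k,398/k),(358/k,398/k)],60); print(f.round(1),f.mean(0).round(1))
cx=np.array([.990,-.139]);d=np.array([.139,.990])
def kn(t): # t from OFF
    a=np.radians(20)+t; x=-95*np.cos(a); p=CH+cx*x-170*d; return np.r_[p,32+95*np.sin(a)]
for t in (0,.1,.2,2.44): print(t,kn(t).round(1))
plan([((509,1,140),-188,0)])
```

```text
[509.6   1.8  71.4]
[[541.2  47.1  60. ]
 [575.3 288.6  60. ]
 [698.7 274.2  60. ]
 [662.9  27.4  60. ]] [619.5 159.3  60. ]
0 [505.7   1.8  64.5]
0.1 [509.3   1.3  73.2]
0.2 [513.8   0.7  81.6]
2.44 [682.3 -23.   64.8]
[-0.0116 -0.0774  0.1679] [-0.0057 -0.0063  0.0008]
```

Request:
drive_tool(targets=[[-0.003,-0.025,0.04,-0.005,-0.006,0,0.3],[-0.006,-0.05,0.08,-0.0057,-0.0063,0,0.3],[-0.0116,-0.0774,0.12,-0.0057,-0.0063,0,0.3],[-0.0116,-0.0774,0.1679,-0.0057,-0.0063,0,0.3],[-0.0116,-0.0774,0.1679,-0.0057,-0.0063,0,0.3]])

```text
t: 75.55
position: [506.4, -0.2, 137.2]
tool_rot: [0.07, 0.998, -0.001, -0.004]
wrist_force: [0.1, 0.3, 1.8]
width: 55.7
grip_force: 0.0
```

Request:
drive_tool(targets=[[0,0,0,0,0,0,0.3],[0,0,0,0,0,0,0.3],[0,0,0,0,0,0,0.3],[0,0,0,0,0,0,0.3]])

```text
t: 76.05
position: [509.2, 1.0, 141.0]
tool_rot: [0.07, 0.998, 0.0, 0.001]
wrist_force: [0.1, 0.2, -0.5]
width: 55.4
grip_force: 0.0
```

Run:
```python
from h import *
s=ctrl.observe();print(s['t'],s['position'].round(1),s['width'])
plan([((509.3,1.5,56),-188,0)])
```

```text
76.05 [509.2   1.  141. ] 55.446866236406805
[0.0001 0.0005 0.085 ] [0.0007 0.0018 0.0002]
```

Request:
drive_tool(targets=[[0,0.0005,0.03,0,0.0018,0,0.3],[0,0.0005,0.06,0,0.0018,0,0.3],[0,0.0005,0.08,0,0.0018,0,0.3],[0,0.0005,0.085,0,0.0018,0,0.3],[0,0.0005,0.085,0,0.0018,0,0.3]])

```text
t: 76.68
position: [509.3, 1.3, 55.6]
tool_rot: [0.07, 0.998, 0.0, -0.001]
wrist_force: [-0.8, -0.8, -0.4]
width: 55.5
grip_force: 0.0
```

Request:
drive_tool(targets=[[0,0,0,0,0,0,0.1],[0,0,0,0,0,0,-0.3],[0,0,0,0,0,0,-1],[0,0,0,0,0,0,-1],[0,0,0,0,0,0,-1]], grip_force=50)

```text
t: 77.3
position: [509.0, 1.1, 55.5]
tool_rot: [0.07, 0.998, 0.0, -0.001]
wrist_force: [-1.2, -0.8, 2.4]
width: 25.5
grip_force: 49.0
```

Run:
```python
from h import *
s=ctrl.observe();print(s['t'],s['position'].round(1),s['width'],s['wrist_force'].round(1))
a0=np.radians(20)+.08
T=np.linspace(.08,2.45,17)
tx=95*(np.cos(np.radians(20)+T)-np.cos(a0)); tz=-95*(np.sin(np.radians(20)+T)-np.sin(a0))
for i in range(0,16,4):   # 4 rows per call, relative to call start
    print([( round((tx[j]-tx[i])/1000,4), round((tz[j]-tz[i])/1000,4)) for j in range(i+1,i+5)])
```

```text
77.3 [509.    1.1  55.5] 25.514288952341396 [-1.2 -0.8  2.4]
[(np.float64(-0.0068), np.float64(-0.0123)), (np.float64(-0.0153), np.float64(-0.0235)), (np.float64(-0.0254), np.float64(-0.0333)), (np.float64(-0.0368), np.float64(-0.0415))]
[(np.float64(-0.0125), np.float64(-0.0064)), (np.float64(-0.0258), np.float64(-0.0109)), (np.float64(-0.0396), np.float64(-0.0135)), (np.float64(-0.0537), np.float64(-0.0139))]
[(np.float64(-0.014), np.float64(0.0016)), (np.float64(-0.0275), np.float64(0.0053)), (np.float64(-0.0404), np.float64(0.011)), (np.float64(-0.0523), np.float64(0.0185))]
[(np.float64(-0.0107), np.float64(0.0092)), (np.float64(-0.0199), np.float64(0.0198)), (np.float64(-0.0274), np.float64(0.0317)), (np.float64(-0.0331), np.float64(0.0445))]
```

Request:
drive_tool(targets=[[-0.0068,0,-0.0123,0,0,0,-1],[-0.0153,0,-0.0235,0,0,0,-1],[-0.0254,0,-0.0333,0,0,0,-1],[-0.0368,0,-0.0415,0,0,0,-1]])

```text
t: 77.8
position: [546.0, -4.1, 96.4]
tool_rot: [0.07, 0.998, 0.0, -0.001]
wrist_force: [4.9, -1.5, -14.4]
width: 25.2
grip_force: 49.8
```

Request:
drive_tool(targets=[[-0.0125,0,-0.0064,0,0,0,-1],[-0.0258,0,-0.0109,0,0,0,-1],[-0.0396,0,-0.0135,0,0,0,-1],[-0.0537,0,-0.0139,0,0,0,-1]])

```text
t: 78.3
position: [600.7, -11.6, 112.1]
tool_rot: [0.07, 0.998, 0.0, 0.001]
wrist_force: [-0.1, -0.4, 0.0]
width: -0.1
grip_force: 0.0
```

The grip came off the knob. Rise, back off towards the robot and find the lever by code.

Request:
drive_tool(targets=[[0,0,-0.03,0,0,0,-1],[0,0,-0.07,0,0,0,0],[0.03,0,-0.12,0,0,0,0.3],[0.06,0.02,-0.17,0,0,0,0.3],[0.06,0.02,-0.17,0,0,0,0.3]])

```text
t: 78.92
position: [543.7, 17.8, 287.2]
tool_rot: [0.069, 0.998, 0.002, 0.005]
wrist_force: [-0.4, -0.4, -0.1]
width: 55.7
grip_force: 0.0
```

Request:
drive_tool(targets=[[0,0,0,0,0,0,0.3],[0,0,0,0,0,0,0.3],[0,0,0,0,0,0,0.3]])

```text
t: 79.3
position: [542.3, 16.3, 279.3]
tool_rot: [0.07, 0.998, -0.0, -0.002]
wrist_force: [-0.4, -0.1, -0.0]
width: 55.5
grip_force: 0.0
```

```bash
cat >> h.py <<'E'
def kn(t):
    a=np.radians(20)+t; p=CH-95*np.cos(a)*np.array([.990,-.139])-170*np.array([.139,.990]); return np.r_[p,32+95*np.sin(a)]
def dark(fn,vmax=60,amin=60):
    im=np.load('pics/'+fn+'.npz')['im']; m=(im.max(2)<vmax).astype(np.uint8)
    n,l,st,ce=cv2.connectedComponentsWithStats(m)
    return [(st[i].tolist(),ce[i].round(1).tolist()) for i in range(1,n) if st[i][4]>amin]
E
python3 - <<'E'
from h import *
s=ctrl.observe();print(s['t'],s['position'].round(1),s['width'])
snap('wrist','w16'); print(dark('w15')); print(dark('w16'))
for t in (0.,.1,.3,.5,.7,.9,1.1,1.3,1.6): print(t,proj('w16',kn(t)).round(0))
E
```

```text
79.3 [542.3  16.3 279.3] 55.49340086726162
[([341, 85, 25, 25, 503], [353.2, 97.0]), ([549, 110, 11, 19, 103], [555.0, 117.1]), ([203, 172, 22, 23, 396], [213.6, 182.7]), ([230, 210, 23, 55, 461], [242.3, 238.2]), ([3, 261, 548, 159, 37951], [276.5, 368.9]), ([303, 302, 25, 34, 219], [312.8, 315.4])]
[([0, 17, 22, 46, 178], [10.8, 47.3]), ([396, 44, 31, 29, 679], [411.4, 58.3]), ([268, 166, 32, 94, 626], [288.5, 217.3]), ([244, 185, 28, 27, 604], [257.1, 198.0]), ([322, 208, 3, 33, 66], [323.3, 223.8]), ([4, 262, 547, 158, 37999], [276.4, 369.0]), ([73, 305, 12, 18, 78], [78.8, 314.2])]
0.0 [[259. 148.]]
0.1 [[259. 152.]]
0.3 [[258. 164.]]
0.5 [[258. 179.]]
0.7 [[258. 196.]]
0.9 [[258. 215.]]
1.1 [[258. 234.]]
1.3 [[258. 251.]]
1.6 [[259. 272.]]
```

Run:
```python
from h import *
p=kn(.72); print(p)
plan([((p[0],p[1],p[2]+40),-188,0),((p[0],p[1],p[2]-18),-188,0)])
```

```text
[548.83726797  -4.24914166 115.29140331]
[-0.0098 -0.0194  0.1241] [-0.001  -0.0035 -0.0007]
[ 0.    -0.     0.058] [0. 0. 0.]
```

Request:
drive_tool(targets=[[-0.004,-0.008,0.04,0,-0.003,0,0.2],[-0.008,-0.015,0.08,0,-0.0035,0,0.2],[-0.0098,-0.0194,0.1241,0,-0.0035,0,0.2],[-0.0098,-0.0194,0.1241,0,-0.0035,0,0.2],[-0.0098,-0.0194,0.1241,0,-0.0035,0,0.2]])

```text
t: 79.97
position: [550.4, -3.8, 157.8]
tool_rot: [0.07, 0.998, -0.0, 0.002]
wrist_force: [1.0, -0.5, 0.5]
width: 51.2
grip_force: 0.0
```

Request:
drive_tool(targets=[[0,0,0,0,0,0,0.2],[0,0,0,0,0,0,0.2],[0,0,0,0,0,0,0.2]])

```text
t: 80.35
position: [549.4, -3.6, 157.3]
tool_rot: [0.07, 0.998, 0.0, 0.002]
wrist_force: [-0.3, -0.2, 0.0]
width: 51.3
grip_force: 0.0
```

Run:
```python
from h import *
s=ctrl.observe();print(s['t'],s['position'].round(1),s['width'],s['wrist_force'].round(1))
p=kn(.72); plan([((p[0],p[1],p[2]-18),-188,0)])
```

```text
80.35 [549.4  -3.6 157.3] 51.264070734666504 [-0.3 -0.2  0. ]
[ 0.0007 -0.0007  0.06  ] [0.0007 0.0035 0.    ]
```

Request:
drive_tool(targets=[[0.0007,-0.0007,0.02,0,0.0035,0,0.2],[0.0007,-0.0007,0.04,0,0.0035,0,0.2],[0.0007,-0.0007,0.055,0,0.0035,0,0.2],[0.0007,-0.0007,0.06,0,0.0035,0,0.2],[0.0007,-0.0007,0.06,0,0.0035,0,0.2]])

```text
t: 80.97
position: [548.6, -4.4, 96.5]
tool_rot: [0.07, 0.998, -0.0, -0.001]
wrist_force: [0.5, 0.5, -0.4]
width: 51.6
grip_force: 0.0
```

Request:
drive_tool(targets=[[0,0,0,0,0,0,0],[0,0,0,0,0,0,-0.3],[0,0,0,0,0,0,-1],[0,0,0,0,0,0,-1],[0,0,0,0,0,0,-1]], grip_force=100)

```text
t: 81.6
position: [548.6, -4.5, 97.4]
tool_rot: [0.07, 0.998, 0.0, -0.0]
wrist_force: [-2.1, 0.4, 5.9]
width: 24.0
grip_force: 97.7
```

Run:
```python
from h import *
s=ctrl.observe();print(s['t'],s['position'].round(1),s['width'],s['wrist_force'].round(1))
A=np.radians(20); T=np.linspace(.72,2.46,13)
tx=95*(np.cos(A+T)-np.cos(A+T[0])); tz=-95*(np.sin(A+T)-np.sin(A+T[0]))
for i in range(0,12,3): print([( float(round((tx[j]-tx[i])/1000,4)), float(round((tz[j]-tz[i])/1000,4))) for j in range(i+1,i+4)])
```

```text
81.6 [548.6  -4.5  97.4] 24.0151635736542 [-2.1  0.4  5.9]
[(-0.0125, -0.0057), (-0.0257, -0.0096), (-0.0394, -0.0115)]
[(-0.0138, 0.0001), (-0.0274, 0.0021), (-0.0405, 0.0062)]
[(-0.0124, 0.0059), (-0.0239, 0.0135), (-0.0342, 0.0227)]
[(-0.0088, 0.0106), (-0.016, 0.0223), (-0.0214, 0.035)]
```

Request:
drive_tool(targets=[[-0.0125,0,-0.0057,0,0,0,-1],[-0.0257,0,-0.0096,0,0,0,-1],[-0.0394,0,-0.0115,0,0,0,-1],[-0.0394,0,-0.0115,0,0,0,-1]])

```text
t: 82.1
position: [590.3, -10.1, 108.3]
tool_rot: [0.069, 0.998, 0.0, 0.002]
wrist_force: [3.5, -1.0, 0.4]
width: 0.4
grip_force: 1.4
```

Request:
drive_tool(targets=[[-0.0138,0,0,0,0,0,-1],[-0.0274,0,0.0021,0,0,0,-1],[-0.0405,0,0.0062,0,0,0,-1],[-0.0405,0,0.0062,0,0,0,-1]])

```text
t: 82.6
position: [628.1, -15.8, 100.6]
tool_rot: [0.07, 0.998, -0.0, -0.001]
wrist_force: [-0.2, 0.3, 0.9]
width: -0.0
grip_force: 0.0
```

It slipped off again, so I'll push the lever with shut fingers instead. First locate the knob.

Request:
drive_tool(targets=[[0,0,-0.04,0,0,0,-1],[0,0,-0.09,0,0,0,-1],[0.03,0,-0.13,0,0,0,-1],[0.07,0.02,-0.17,0,0,0,-1],[0.1,0.02,-0.18,0,0,0,-1]])

```text
t: 83.22
position: [531.2, 19.1, 285.0]
tool_rot: [0.069, 0.998, 0.001, 0.002]
wrist_force: [-0.4, 0.5, 0.0]
width: -0.2
grip_force: 0.0
```

Request:
drive_tool(targets=[[0,0,0,0,0,0,-1],[0,0,0,0,0,0,-1],[0,0,0,0,0,0,-1]])

```text
t: 83.6
position: [531.9, 17.9, 280.7]
tool_rot: [0.07, 0.998, -0.0, -0.002]
wrist_force: [-0.2, 0.4, -0.2]
width: 0.3
grip_force: 0.0
```

Run:
```python
from h import *
s=ctrl.observe();print(s['t'],s['position'].round(1),s['width'])
snap('wrist','w17'); print(dark('w17')); 
for t in (.5,.7,.8,.9,1.0,1.1,1.3,1.5): print(t,proj('w17',kn(t)).round(0),kn(t).round(0))
```

```text
83.6 [531.9  17.9 280.7] 0.25023491045304946
[([0, 28, 24, 45, 181], [11.8, 57.1]), ([395, 54, 30, 29, 660], [409.7, 68.3]), ([28, 172, 498, 248, 41152], [276.6, 365.1])]
0.5 [[258. 188.]] [532.  -2. 103.]
0.7 [[258. 206.]] [547.  -4. 114.]
0.8 [[258. 215.]] [556.  -5. 119.]
0.9 [[258. 225.]] [564.  -6. 122.]
1.0 [[258. 234.]] [573.  -8. 125.]
1.1 [[258. 243.]] [583.  -9. 126.]
1.3 [[258. 260.]] [601. -12. 127.]
1.5 [[259. 274.]] [620. -14. 123.]
```

Run:
```python
from h import *
im=np.load('pics/w17.npz')['im']; m=im.max(2)<60
for r in range(165,300,6):
    print(r,''.join('#' if m[r,c] else '.' for c in range(215,335,2)))
```

```text
165 ............................................................
171 ............................................................
177 .........................................#..................
183 .........................................#..................
189 .........................................#..................
195 ..................................#......#..................
201 .................................#.......#..................
207 .........................................#..................
213 ...................######...######.#######..................
219 ...............#############.....#....#..#............#.....
225 ...............#############....##...##.##............#.....
231 ...............###################.#######............#.....
237 ..................#######.........#.....##............#.....
243 ..................................#.....##............#.....
249 .................................##.....#...................
255 ........................................#...................
261 ..............................###...........................
267 ....................####......###........#..................
273 .................#######.....####......#######..............
279 ................#######......####......#######..............
285 ................#######......####......########.............
291 ...............########......####.......#######.............
297 ...............########......####.......########............
```

The knob is at about (257,225), so the lever angle is about 0.9 rad. Plan the push path behind it.

```bash
cat >> h.py <<'E'
def PX(x,z): p=CH+x*np.array([.990,-.139])-170*np.array([.139,.990]); return (p[0],p[1],z)
E
python3 - <<'E'
from h import *
plan([(PX(-68,170),-188,0),(PX(-68,104),-188,0),(PX(40,104),-188,0),(PX(0,190),-188,0)])
E
```

```text
[ 0.0021 -0.0195  0.1107] [-0.0009 -0.0033 -0.0008]
[ 0.    -0.     0.066] [0. 0. 0.]
[-0.108  0.     0.   ] [0. 0. 0.]
[ 0.04  -0.    -0.086] [0. 0. 0.]
```

Request:
drive_tool(targets=[[0.002,-0.007,0.04,0,-0.0033,0,-1],[0.002,-0.0195,0.08,0,-0.0033,0,-1],[0.002,-0.0195,0.1107,0,-0.0033,0,-1],[0.002,-0.0195,0.14,0,-0.0033,0,-1],[0.002,-0.0195,0.1767,0,-0.0033,0,-1]])

```text
t: 84.28
position: [527.4, -1.1, 103.8]
tool_rot: [0.07, 0.998, -0.0, 0.001]
wrist_force: [0.1, 0.8, -0.3]
width: -0.1
grip_force: 0.0
```

Request:
drive_tool(targets=[[0,0,0,0,0,0,-1],[0,0,0,0,0,0,-1],[0,0,0,0,0,0,-1]])

```text
t: 84.65
position: [527.9, -0.7, 106.6]
tool_rot: [0.07, 0.998, 0.0, 0.002]
wrist_force: [-0.5, -0.2, -0.0]
width: 0.3
grip_force: 0.0
```

Request:
drive_tool(targets=[[-0.01,0,0,0,0,0,-1],[-0.022,0,0,0,0,0,-1],[-0.034,0,0,0,0,0,-1],[-0.046,0,0,0,0,0,-1],[-0.058,0,0,0,0,0,-1]])

```text
t: 85.28
position: [585.0, -9.2, 105.1]
tool_rot: [0.07, 0.998, -0.0, 0.001]
wrist_force: [-4.2, -0.1, 3.0]
width: -0.2
grip_force: 1.5
```

Request:
drive_tool(targets=[[-0.012,0,0,0,0,0,-1],[-0.024,0,0,0,0,0,-1],[-0.036,0,0,0,0,0,-1],[-0.05,0,0,0,0,0,-1],[-0.05,0,0,0,0,0,-1]])

```text
t: 85.9
position: [635.3, -16.1, 105.2]
tool_rot: [0.07, 0.998, -0.0, 0.002]
wrist_force: [-1.1, 0.1, -0.7]
width: -0.0
grip_force: 0.4
```

Request:
drive_tool(targets=[[0.005,0,-0.02,0,0,0,-1],[0,0,-0.05,0,0,0,-1],[-0.02,0,-0.055,0,0,0,-1],[-0.042,0,-0.055,0,0,0,-1],[-0.042,0,-0.055,0,0,0,-1]])

```text
t: 86.52
position: [677.1, -21.7, 163.1]
tool_rot: [0.07, 0.998, 0.0, 0.004]
wrist_force: [0.7, 0.4, -0.0]
width: -0.4
grip_force: 0.0
```

Request:
drive_tool(targets=[[0,0,0,0,0,0,-1],[0,0,0,0,0,0,-1],[0,0,0,0,0,0,-1]])

```text
t: 86.9
position: [674.8, -21.7, 160.8]
tool_rot: [0.07, 0.998, -0.0, 0.001]
wrist_force: [0.3, 0.3, 0.6]
width: -0.3
grip_force: 0.0
```

Request:
drive_tool(targets=[[0,0,0.015,0,0,0,-1],[0,0,0.03,0,0,0,-1],[0,0,0.042,0,0,0,-1],[0,0,0.054,0,0,0,-1],[0,0,0.064,0,0,0,-1]])

```text
t: 87.52
position: [684.9, -23.0, 102.7]
tool_rot: [0.068, 0.998, -0.001, 0.013]
wrist_force: [13.8, -8.1, 14.5]
width: 0.0
grip_force: 10.2
```

Run:
```python
from h import *
s=ctrl.observe();print(s['t'],s['position'].round(1),s['wrist_force'].round(1)); print(PX(82,78))
```

```text
87.525 [684.9 -23.  102.7] [13.8 -8.1 14.5]
(np.float64(675.25), np.float64(-21.99800000000002), 78)
```

Request:
drive_tool(targets=[[0,0,-0.02,0,0,0,-1],[0,0,-0.05,0,0,0,-1],[0.03,0,-0.1,0,0,0,-1],[0.07,0.01,-0.15,0,0,0,-1],[0.11,0.02,-0.17,0,0,0,-1]])

```text
t: 88.15
position: [569.0, 13.7, 268.7]
tool_rot: [0.07, 0.998, 0.0, 0.003]
wrist_force: [0.8, 0.7, 0.1]
width: -0.2
grip_force: 0.0
```

Request:
drive_tool(targets=[[0.02,0.02,0,0,0,0,-1],[0.04,0.04,0,0,0,0,-1],[0.04,0.04,0,0,0,0,-1],[0.04,0.04,0,0,0,0,-1],[0.04,0.04,0,0,0,0,-1]])

```text
t: 88.78
position: [535.2, 58.0, 265.7]
tool_rot: [0.07, 0.998, -0.0, 0.001]
wrist_force: [-0.5, -0.7, 0.2]
width: -0.1
grip_force: 0.0
```

Run:
```python
from h import *
s=ctrl.observe();print(s['t'],s['position'].round(1),s['wrist_force'].round(1))
snap('wrist','w18')
for t in (1.2,1.4,1.6,1.8,2.0,2.2,2.44): print(t,proj('w18',kn(t)).round(0),kn(t).round(0))
c=int(proj('w18',kn(1.8))[0,0]);im=np.load('pics/w18.npz')['im']; m=im.max(2)<60
for r in range(150,330,6):
    print(r,''.join('#' if m[r,q] else '.' for q in range(c-50,c+80,2)))
```

```text
88.775 [535.2  58.  265.7] [-0.5 -0.7  0.2]
1.2 [[216. 260.]] [592. -10. 127.]
1.4 [[218. 276.]] [611. -13. 125.]
1.6 [[220. 289.]] [629. -15. 120.]
1.8 [[222. 297.]] [645. -18. 112.]
2.0 [[225. 302.]] [660. -20. 100.]
2.2 [[227. 304.]] [672. -22.  85.]
2.44 [[230. 301.]] [682. -23.  65.]
150 .................................................................
156 .................................................................
162 .................................................................
168 .................................................................
174 .................................................................
180 .................................................................
186 .................................................................
192 .................................................................
198 ......................................##.........................
204 .....................................##..........................
210 .................................................................
216 ....................................
[... 589 characters left out ...]

270 .......................................######......###......#####
276 ......................................#######......####......####
282 ......................................#######......####......####
288 .....................................#######.......####......####
294 .........................####........#######.......####......####
300 ......................##########....###########....####...#######
306 .....................############.################.##############
312 ........#########################################################
318 ...##############################################################
324 #################################################################
```

Request:
drive_tool(targets=[[-0.03,0,-0.01,0,0,0,-1],[-0.06,0,-0.02,0,0,0,-1],[-0.09,0,-0.03,0,0,0,-1],[-0.09,0,-0.03,0,0,0,-1],[-0.09,0,-0.03,0,0,0,-1]])

```text
t: 89.45
position: [623.4, 45.6, 295.4]
tool_rot: [0.07, 0.998, -0.0, 0.0]
wrist_force: [-0.2, 0.3, -1.0]
width: -0.0
grip_force: 0.0
```

Run:
```python
from h import *
s=ctrl.observe();print(s['t'],s['position'].round(1),s['wrist_force'].round(1))
snap('wrist','w19'); print(dark('w19'))
for t in (1.2,1.4,1.6,1.8,1.9,2.0,2.1,2.2,2.3,2.44): print(t,proj('w19',kn(t)).round(0),kn(t).round(0))
# hough circles in region
g=cv2.cvtColor(np.load('pics/w19.npz')['im'],cv2.COLOR_RGB2GRAY)
```

```text
89.45 [623.4  45.6 295.4] [-0.2  0.3 -1. ]
[([261, 53, 208, 6, 348], [356.0, 54.5]), ([246, 121, 19, 30, 166], [254.6, 138.5]), ([56, 126, 24, 11, 68], [68.8, 132.9]), ([348, 137, 4, 31, 66], [349.6, 150.9]), ([408, 138, 16, 31, 121], [411.6, 149.6]), ([237, 150, 28, 36, 349], [252.1, 163.6]), ([214, 213, 23, 23, 439], [224.7, 224.0]), ([317, 244, 20, 38, 174], [323.5, 258.1]), ([28, 258, 498, 162, 39893], [276.3, 369.6])]
1.2 [[216. 165.]] [592. -10. 127.]
1.4 [[217. 183.]] [611. -13. 125.]
1.6 [[219. 199.]] [629. -15. 120.]
1.8 [[222. 211.]] [645. -18. 112.]
1.9 [[223. 216.]] [653. -19. 106.]
2.0 [[224. 220.]] [660. -20. 100.]
2.1 [[225. 223.]] [666. -21.  93.]
2.2 [[227. 225.]] [672. -22.  85.]
2.3 [[228. 227.]] [677. -22.  77.]
2.44 [[229. 227.]] [682. -23.  65.]
```

Run:
```python
from h import *
plan([(PX(68,150),-188,0),(PX(68,112),-188,0),(PX(73,98),-188,0),(PX(79,87),-188,0),(PX(85,76.5),-188,0)])
```

```text
[-0.047  -0.0598  0.1457] [-0.0003  0.0006 -0.0006]
[ 0.    -0.     0.038] [0. 0. 0.]
[-0.005  0.     0.014] [0. 0. 0.]
[-0.006  0.     0.011] [0. 0. 0.]
[-0.006   0.      0.0105] [0. 0. 0.]
```

Request:
drive_tool(targets=[[-0.02,-0.03,0.02,0,0,0,-1],[-0.047,-0.0598,0.06,0,0,0,-1],[-0.047,-0.0598,0.1,0,0,0,-1],[-0.047,-0.0598,0.1457,0,0,0,-1],[-0.047,-0.0598,0.1457,0,0,0,-1]])

```text
t: 90.12
position: [659.0, -20.1, 146.7]
tool_rot: [0.07, 0.998, -0.001, -0.004]
wrist_force: [0.4, -0.5, 0.2]
width: -0.0
grip_force: 0.0
```

Request:
drive_tool(targets=[[0,0,0,0,0,0,-1],[0,0,0,0,0,0,-1],[0,0,0,0,0,0,-1]])

```text
t: 90.5
position: [663.0, -19.5, 152.6]
tool_rot: [0.07, 0.998, 0.0, 0.003]
wrist_force: [-0.3, 0.7, -0.2]
width: -0.0
grip_force: 0.0
```

Run:
```python
from h import *
s=ctrl.observe();print(s['t'],s['position'].round(1),s['wrist_force'].round(1))
plan([(PX(68,112),-188,0)])
```

```text
90.5 [663.  -19.5 152.6] [-0.3  0.7 -0.2]
[ 0.0017 -0.0008  0.0406] [0.0011 0.005  0.0002]
```

Request:
drive_tool(targets=[[0.001,0,0.02,0,0.005,0,-1],[0.0017,0,0.0406,0,0.005,0,-1],[-0.0013,0,0.048,0,0.005,0,-1],[-0.0033,0,0.0546,0,0.005,0,-1],[-0.0033,0,0.0546,0,0.005,0,-1]])

```text
t: 91.12
position: [666.1, -20.3, 96.0]
tool_rot: [0.07, 0.998, 0.0, -0.001]
wrist_force: [1.5, -0.1, 1.7]
width: -0.1
grip_force: 0.4
```

Request:
drive_tool(targets=[[-0.003,0,0.006,0,0,0,-1],[-0.006,0,0.011,0,0,0,-1],[-0.009,0,0.016,0,0,0,-1],[-0.012,0,0.0205,0,0,0,-1]])

```text
t: 91.62
position: [676.8, -21.8, 77.3]
tool_rot: [0.069, 0.998, -0.0, -0.003]
wrist_force: [-11.0, 4.8, 28.5]
width: 0.1
grip_force: 13.7
```

The press reached the stop: 28 N at z 77. Rise and check.

Request:
drive_tool(targets=[[0,0,-0.03,0,0,0,-1],[0,0,-0.08,0,0,0,-1],[0.02,0.02,-0.13,0,0,0,-1],[0.05,0.045,-0.18,0,0,0,-1],[0.05,0.06,-0.22,0,0,0,-1]])

```text
t: 92.25
position: [634.4, 45.6, 296.6]
tool_rot: [0.069, 0.998, 0.0, -0.003]
wrist_force: [1.1, 0.5, -0.2]
width: 0.4
grip_force: 0.0
```

Request:
drive_tool(targets=[[0,0,0,0,0,0,-1],[0,0,0,0,0,0,-1],[0,0,0,0,0,0,-1]])

```text
t: 92.62
position: [636.0, 44.0, 293.1]
tool_rot: [0.07, 0.998, -0.0, -0.004]
wrist_force: [-0.5, -0.5, -0.5]
width: -0.1
grip_force: 0.0
```

Run:
```python
from h import *
s=ctrl.observe();print(s['t'],s['position'].round(1),s['wrist_force'].round(1))
snap('wrist','w20'); print([d for d in dark('w20') if d[0][4]<2000])
for t in (2.0,2.1,2.2,2.3,2.44): print(t,proj('w20',kn(t)).round(1),proj('w20',kn(t)+np.r_[0,0,14]).round(1))
# blanks on the chuck: bright spots vs. expected centres
im=np.load('pics/w20.npz')['im']
for y in (-72,-2,70):
    p=slot(y,0,60); print(proj('w20',[p,(p[0],p[1],82.7)]).round(0).tolist())
# bystanders: compare in top view
snap('top','top20'); a=np.load('pics/top0.npz')['im'].astype(int); b=np.load('pics/top20.npz')['im'].astype(int)
d=(np.abs(a-b).max(2)>40).astype(np.uint8); n,l,st,ce=cv2.connectedComponentsWithStats(d)
print([(st[i].tolist()) for i in range(1,n) if st[i][4]>40])
```

```text
92.625 [636.   44.  293.1] [-0.5 -0.5 -0.5]
[([261, 44, 210, 6, 439], [366.6, 45.7]), ([237, 112, 28, 66, 608], [251.4, 147.3]), ([56, 115, 22, 14, 70], [67.9, 124.8]), ([349, 128, 4, 31, 68], [350.7, 142.2]), ([409, 129, 9, 36, 140], [413.0, 143.0]), ([218, 210, 22, 22, 374], [228.2, 220.9]), ([317, 238, 18, 41, 161], [323.3, 254.4])]
2.0 [[223.3 211.6]] [[221.2 215.8]]
2.1 [[224.6 215. ]] [[222.6 219.2]]
2.2 [[225.8 217.4]] [[224.  221.6]]
2.3 [[227.1 218.9]] [[225.3 223.1]]
2.44 [[228.8 219.7]] [[227.1 223.8]]
[[310.0, 146.0], [312.0, 149.0]]
[[369.0, 147.0], [375.0, 149.0]]
[[429.0, 147.0], [438.0, 150.0]]
[[363, 89, 156, 115, 4798], [369, 95, 51, 19, 435], [154, 121, 397, 299, 35372], [239, 127, 10, 20, 119], [245, 173, 22, 13, 123], [231, 174, 13, 10, 74], [374, 183, 20, 22, 254], [219, 185, 15, 10, 120], [315, 186, 21, 21, 258], [239, 193, 17, 6, 70], [291, 201, 17, 17, 85], [273, 202, 10, 27, 121], [458, 210, 4, 32, 87], [442, 214, 16, 29, 222], [488, 229, 38, 8, 207], [396, 230, 53, 46, 640], [466, 230, 14, 8, 71], [361, 240, 19, 16, 261], [414, 255, 59, 39, 531], [360, 313, 28, 21, 184], [543, 329, 17, 30, 303], [268, 385, 21, 7, 86], [409, 411, 13, 9, 69]]
```

Run:
```python
from h import *
snap('scene','sc20'); 
for t in (2.0,2.2,2.3,2.44): print(t,proj('sc20',kn(t)).round(1), proj('top20',kn(t)).round(1))
print([d for d in dark('sc20',50,20) if 150<d[0][1]<330 and d[0][4]<800 and 200<d[1][0]<420])
im=np.load('pics/sc20.npz')['im']; m=im.max(2)<60
for r in range(205,262,2): print(r,''.join('#' if m[r,q] else '.' for q in range(255,330)))
```

```text
2.0 [[270.8 225.9]] [[283.9 172.2]]
2.2 [[271.4 233.3]] [[284.2 169. ]]
2.3 [[271.6 236.9]] [[284.3 167.9]]
2.44 [[271.9 241.7]] [[284.4 166.8]]
[([313, 178, 8, 9, 56], [316.4, 181.7]), ([268, 239, 9, 8, 57], [271.9, 242.6])]
205 ...........................................................................
207 ...........................................................................
209 ...........................................................................
211 ...........................................................................
213 ...........................................................................
215 ...........................................................................
217 ......................#....................................................
219 ...........................................................................
221 .......................#...................................................
223 .......................#...................................................
225 ......................###.............................................
[... 745 characters left out ...]
######......................................................
247 ................##..........................................#.##.##########
249 .........................................##.#########......................
251 ...........................................................................
253 ...........................................................................
255 ...........................................................................
257 ...........................................................................
259 ...........................................................................
261 ...........................................................................
```

The knob is at (271.9,242.6) in the scene view, which matches 2.44 rad (ON). The robot is clear and touching nothing, so I hand in.

```bash
python3 -c "
from h import *
print(job.close_job())"
```

```text
the job is handed in; nothing more can be done
None
```

The job is handed in: the cover lies flat on the bench, all three blanks lie flat side down and square on the chuck, and the lever reads ON (about 2.44 rad) in the camera views; the gripper slipped off the lever knob twice, so I pushed it over with shut fingers, and the hand-in gave no verdict.

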